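# Lock the swing tray and crib up the long firing slats

## Task

Turn the lock collar on the firing tray's swing arm clockwise to its locked mark first; then stack all the long ceramic slats crosswise in the tray, two to a layer, centred on the tray, the two of a layer about 72 mm apart centre to centre, the bottom pair lying along the swing arm and every next layer straight across the one below (an odd last slat goes on top alone). Leave the short slats out of the tray on the bench, leave the wax block and flask lid where they are, and leave the collar locked.

Things in the scene. Friction and masses are not known exactly. Their poses are not given: they have to be found in the camera images.
- slat1: one of the long slats: a plain tan ceramic bar 110 x 24 x 12 mm (length along its x, width y, thickness z), 65 g; origin at its middle, 6 mm above what it lies on. It starts lying flat on the bench; 5 to 7 of the long ones are there (None from the start = absent)
- slat2: one of the long slats: a plain tan ceramic bar 110 x 24 x 12 mm (length along its x, width y, thickness z), 65 g; origin at its middle, 6 mm above what it lies on. It starts lying flat on the bench; 5 to 7 of the long ones are there (None from the start = absent)
- slat3: one of the long slats: a plain tan ceramic bar 110 x 24 x 12 mm (length along its x, width y, thickness z), 65 g; origin at its middle, 6 mm above what it lies on. It starts lying flat on the bench; 5 to 7 of the long ones are there (None from the start = absent)
- slat4: one of the long slats: a plain tan ceramic bar 110 x 24 x 12 mm (length along its x, width y, thickness z), 65 g; origin at its middle, 6 mm above what it lies on. It starts lying flat on the bench; 5 to 7 of the long ones are there (None from the start = absent)
- slat5: one of the long slats: a plain tan ceramic bar 110 x 24 x 12 mm (length along its x, width y, thickness z), 65 g; origin at its middle, 6 mm above what it lies on. It starts lying flat on the bench; 5 to 7 of the long ones are there (None from the start = absent)
- slat6: one of the long slats: a plain tan ceramic bar 110 x 24 x 12 mm (length along its x, width y, thickness z), 65 g; origin at its middle, 6 mm above what it lies on. It starts lying flat on the bench; 5 to 7 of the long ones are there (None from the start = absent)
- slat7: one of the long slats: a plain tan ceramic bar 110 x 24 x 12 mm (length along its x, width y, thickness z), 65 g; origin at its middle, 6 mm above what it lies on. It starts lying flat on the bench; 5 to 7 of the long ones are there (None from the start = absent)
- short1: one of three short look-alike slats, same section and material but only 78 x 24 x 12 mm; origin at its middle; lies flat on the bench among the long ones
- short2: one of three short look-alike slats, same section and material but only 78 x 24 x 12 mm; origin at its middle; lies flat on the bench among the long ones
- short3: one of three short look-alike slats, same section and material but only 78 x 24 x 12 mm; origin at its middle; lies flat on the bench among the long ones
- tray (a point): centre of the inner floor of the square open ceramic firing tray (18 mm above the bench); z up, its y axis points along the swing arm towards the pivot. Inside the tray is 158 x 158 mm; walls 6 mm thick, 8 mm high. The pivot axis lies 175 mm from here along +y. A broad aluminium arm and pivot foot, flush with the rim, run on +y. All fixed; place differs from start to start
- collar (a joint): angle of the steel lock collar round the pivot post at the far end of the swing arm: grows as it turns clockwise seen from above; begins at 0 to 0.35 rad (open), reaches its stop at the locked mark at 1.4 rad; stays where it is left
- collar_grip (a point): centre of the lock collar, on its axis, 41 mm above the bench; turns with the collar. The collar is 22 mm tall (30 to 52 mm above the bench), with two flats 44 mm apart that face along this point's +y and -y; its pointer lug sticks out low on +x, 39 mm from the axis. The fixed post, 22 mm thick, stands up through it to 60 mm above the bench
- pointer (a point): tip of the collar's pointer lug, 39 mm from the collar axis, 35 mm above the bench
- lock_mark (a point): the locked mark: the longer of two dark ribs on the pivot foot, 43 mm from the collar axis (the short rib is the open mark); pointer at this rib = locked
- wax: loose green wax block 75 x 45 x 30 mm, bystander; origin at the centre of its underside
- flask_lid: loose round steel flask lid, 92 mm across, 24 mm tall over its knob, bystander; origin at the centre of its underside
- burr_stand: chrome burr stand, 64 mm across and 58 mm tall with its burrs, fixed to the bench, bystander; origin at the centre of its underside
Mind the look-alikes: they are no part of the job. What is shaped like the slat7 but blue, green or purple is not meant.

How it is judged:
By the outcome, as a careful person would: the job done as asked, in the order asked, and still so for the second after the job is handed in, with the robot touching nothing.
Of slat1, slat2, slat3, slat4, slat5, slat6, slat7 only 5 to 7 are there at a start; the rules pass over those that are not, and their reading is None.
At some moment in a run one of slat1, slat2, slat3, slat4, slat5, slat6, slat7 may be knocked a few centimetres aside while the robot is not near it.
Once in a run the grip may slacken for a moment while it holds something.
It also fails if it takes over 210 s, if anything falls off the work surface, if the arm or the gripper's body presses on something with over 40 N, if the wrist force passes 120 N, or if a joint passes its speed limit or range.

## Robot

A 6-joint arm with a two-finger parallel gripper is mounted at the origin on the work surface. World frame = base frame: x ahead of the robot, y to its left, z up, the work surface at z = 0. Lengths are in m, angles in rad, forces in N, time in s.
With the tool pointing down it reaches from about 0.35 to 0.925 m from the base axis. Payload 6.4 kg.
Tool frame: the origin (TCP) lies on the centre line of the jaws, within the pads' length; the fingertips stand bot.tip_extent ahead of it and the grasp point (between the pads) is the TCP (bot.tip_extent is the distance from the TCP to the fingertips, in m); z points along the fingers, y is the direction in which the jaws open and shut (so a half turn about z gives the same grasp; the last joint's range is limited). The gripper opens to 94 mm and grips with 3 to 60 N. Pads are 16 mm wide; open, the fingers measure 119 mm over their backs; the gripper's body (75 mm by 177 mm) begins 78 mm behind the grasp point.
Start: joints at [0.965, 0.245, 1.558, -0, 1.339, -0.174], TCP at [0.272, 0.59, 0.224] pointing down, gripper open.
Joint ranges: [-3.13, 3.13], [-1.02, 2.26], [0.13, 2.54], [-0.95, 4.09], [0.21, 2.88], [-2.74, 2.74]. Speed limits (rad/s): [2.57, 2.57, 3.14, 3.14, 3.14, 3.14].

## Interface

Orientations are given as a 3x3 rotation matrix whose columns are the frame's x, y, z axes.
In Python, from rig import telemetry, cams, order, models, bot gives the robot as it stands.
- The arm moves only by the tool apply_moves, never from a script. Its arguments are lists of equal length, an entry for each row: "delta_pos": the shift along the tool's x, y, z in cm, a list of three; "roll": the turn about the tool's z in rad; "jaw": the finger opening in cm, from 0 to 9.4. A call has exactly 5 rows; each row shifts and turns the commanded pose from where the row before left it, along the tool's axes as they then stand; what a row does not reach is not made up. A row lasts 1/10 s, in which the tool goes at most 50 mm and 8.59 degrees, less where a joint would pass 70% of its speed; a pose out of reach is approached as far as the arm can. A call is refused whole if a number of a shift passes 5 or a number of a turn 0.15, either way. A call with a gripper value outside its range is refused whole. The fingers move at their own pace and stop on an object; "newtons" is the grip in N (left out, the last holds). Time passes only in rows, so rows that do not move let the fingers close, or fill a call up. It gives the time, the measured TCP pose, the force and the opening at its end, in the units of the state.
- telemetry.get_state(): the state, without advancing time (a new reading comes with each control period).
- cams.snapshot(name): name is "scene" or "top" or "wrist"; returns a dict with "frame" (480x640x3 uint8, blue, green, red), "fx", "fy", "cx", "cy" (pixels), "k1" (the pictures are not rectified: a ray, as slopes to the right and down, at radius r is drawn at 1 + k1 r^2 times it, then the intrinsics apply), "extrinsics" (4x4, takes a point from camera to world coordinates); the wrist camera has in their place "tool_from_camera" (4x4, takes a point from camera to tool coordinates, whose origin is the TCP and whose axes are the flange's). Camera axes: x right, y down, z forward; pixel columns grow to the right and rows downward; lengths in m; the calibration is good to about 2 mm. A picture is of the moment at which its call begins: read the wrist's pose just before it. There is no depth.
- order.sign_off(): hands the job in, once; it reports no verdict.
Trained networks look in a picture, given as the dict that the camera call returned (one of the last four; its "shot" number tells which), for a name from the list of things; names that differ only in an ending like _2 or _b are one class to them, and where a whole thing is asked for, a point or a joint stands for the part that bears it (a point fixed in the world has none). Each returns a list of dicts, best first, with "score" (0 to 1); they miss things now and then, are a little off and sometimes report something else, mostly with a low value. They report only what shows in the picture. A call takes as long as a camera call. They do not tell look-alikes from the thing itself.
- models.spot_in(picture, name): "point" ([x, y, z] in m, in world coordinates, good to about 4 mm: the middle of the surface that is visible of it).
The state is a dict: "time": time; "q": joint angles; "joint_velocities": joint speeds; "effort": joint torques, N m; "tool_pos": TCP position; "eef_rot": TCP orientation; "contact_force": force on the tool from outside, world axes, zero at the start; "wrist_torque": the same for the moment, N m; "grip_width": opening from 0.0 (shut) to 1.0 (fully open).
Only numpy, scipy, OpenCV 4.12 (cv2) and the standard library are available. Lean on these libraries where they do the work, as an engineer would, in place of code of your own. Each camera call takes 0.05 s, during which the arm holds its last target.

## Working session

There is one attempt and no reset: what is moved stays moved. The work goes in short steps, Python scripts to look and compute and a tool call to move; the robot and the scene stay as the last step left them, time stands still between calls to the robot, and variables do not carry over. Pictures are saved under pics/ and viewed, and the job is handed in when it is done.

Besides the shell and the picture viewer there is one more tool, called as a command line: name --pt "numbers of a row" for each row, then --argument value for the rest. apply_moves: Moves the arm, as the interface text tells. Its arguments: {"type":"object","properties":{"delta_pos":{"type":"array","items":{"type":"array","items":{"type":"number"}}},"roll":{"type":"array","items":{"type":"number"}},"jaw":{"type":"array","items":{"type":"number"}},"newtons":{"type":"number"}},"required":["delta_pos","roll","jaw"]}

```bash
ls; mkdir -p pics; python3 - <<'E'
from rig import telemetry, cams, order, models, bot
import cv2
s=telemetry.get_state();print({k:(v if not hasattr(v,'round') else v) for k,v in s.items()});print(bot.tip_extent)
for n in ("scene","top","wrist"):
    p=cams.snapshot(n);cv2.imwrite(f"pics/{n}0.png",p["frame"]);print(n,{k:v for k,v in p.items() if k!="frame"})
    if n=="top":
        for name in ("slat1","short1","tray","collar","pointer","lock_mark","wax","flask_lid","burr_stand","collar_grip"):
            print(name,[(round(d["score"],2),[round(float(x),3) for x in d["point"]]) for d in models.spot_in(p,name)])
E
```

```text
pics
{'time': 0.0, 'q': array([ 9.64905991e-01,  2.45790574e-01,  1.55896357e+00, -5.02690197e-05,
        1.33867755e+00, -1.74090357e-01]), 'joint_velocities': array([-0.00020209, -0.0008815 ,  0.00065849, -0.00101516, -0.00080393,
        0.00140212]), 'effort': array([ 1.29214868e-04, -4.15841067e+01, -3.14599228e+01,  6.84836134e-02,
        3.32773465e-02, -1.39120793e-04]), 'tool_pos': array([0.27171584, 0.58988559, 0.22338747]), 'eef_rot': array([[-9.08218641e-01,  4.18494786e-01, -1.00710654e-03],
       [ 4.18495911e-01,  9.08217376e-01, -1.53953782e-03],
       [ 2.70383109e-04, -1.81970692e-03, -9.99998308e-01]]), 'contact_force': array([-0.68174553,  0.50448129, -0.52527616]), 'wrist_torque': array([-0.01490742,  0.00078389, -0.01220367]), 'grip_width': 0.9977647637107724}
0.019
scene {'fx': 504.09151008515266, 'fy': 504.09151008515266, 'cx': 320.8070785837008, 'cy': 244.43721679420207, 'k1': 0.028592062430811964, 'extrinsics': array([[-0.44117158,  0.57327516, -0.69045147,  1.47448593],
       [ 0.89727422,  0.26777598, -0.35099145,  0.40737349],
       [-0.01632836, -0
[... 1100 characters left out ...]
(0.68, [0.761, -0.087, 0.027]), (0.18, [0.498, 0.311, 0.055])]
flask_lid [(0.89, [0.759, 0.069, 0.015])]
burr_stand [(0.75, [0.738, 0.282, 0.028])]
collar_grip [(0.77, [0.497, 0.315, 0.057])]
wrist {'fx': 387.8252362903891, 'fy': 387.8252362903891, 'cx': 321.2510607800941, 'cy': 241.8379356451891, 'k1': -0.020315792362905052, 'tool_from_camera': array([[ 1.64623684e-03, -9.59337606e-01, -2.82256349e-01,
         8.29734413e-02],
       [ 9.99998217e-01,  1.84049468e-03, -4.23097151e-04,
         5.70023402e-04],
       [ 9.25384318e-04, -2.82255150e-01,  9.59338926e-01,
        -1.61494592e-01],
       [ 0.00000000e+00,  0.00000000e+00,  0.00000000e+00,
         1.00000000e+00]]), 'shot': 3}
```

View pics/top0.png

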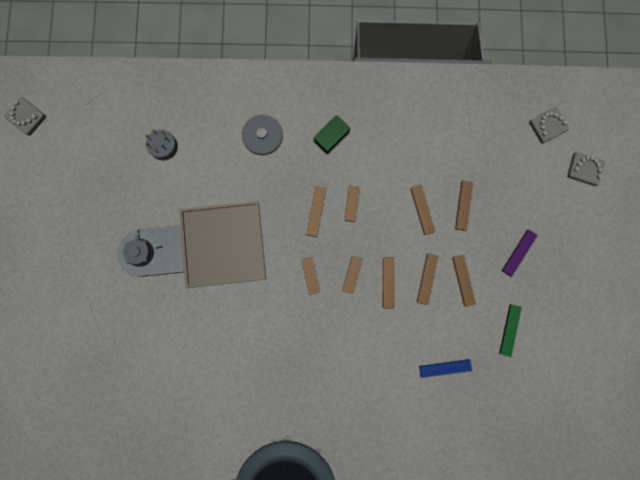

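View pics/wrist0.png

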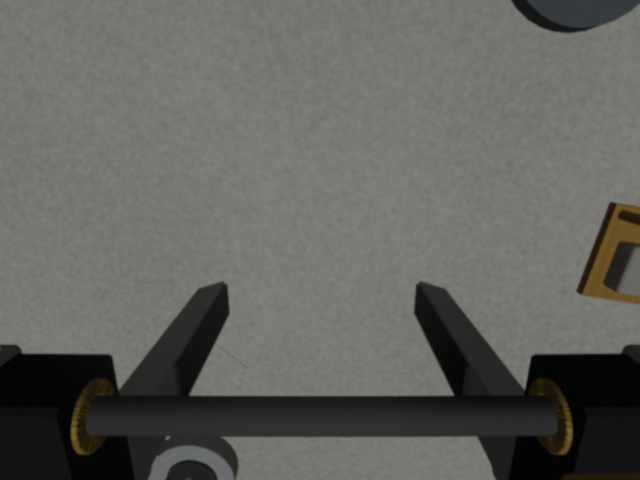

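View pics/scene0.png

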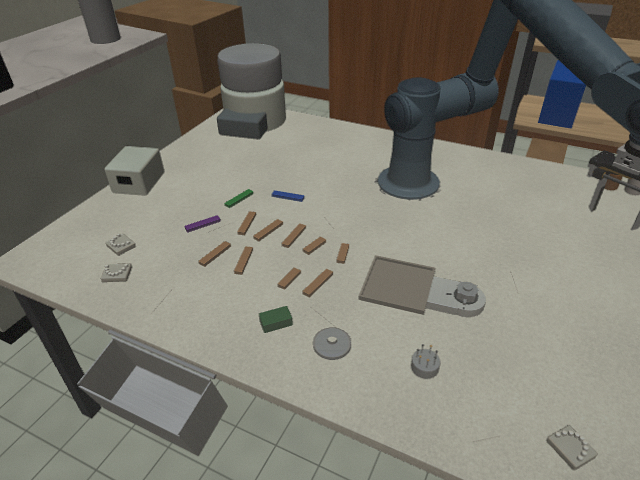

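```bash
cat > h.py <<'E'
import numpy as np, cv2
from rig import telemetry, cams, order, models, bot
def rays(p,uv):
    uv=np.asarray(uv,float).reshape(-1,2)
    K=np.array([[p["fx"],0,p["cx"]],[0,p["fy"],p["cy"]],[0,0,1]])
    return cv2.undistortPoints(uv.reshape(-1,1,2),K,np.array([p["k1"],0,0,0,0.])).reshape(-1,2)
def pose(p,s=None):
    if "extrinsics" in p: return p["extrinsics"]
    T=np.eye(4);T[:3,:3]=s["eef_rot"];T[:3,3]=s["tool_pos"];return T@p["tool_from_camera"]
def toplane(p,uv,z,s=None):
    T=pose(p,s);r=rays(p,uv);d=np.c_[r,np.ones(len(r))]@T[:3,:3].T
    t=(z-T[2,3])/d[:,2];return T[:3,3]+d*t[:,None]
def project(p,X,s=None):
    T=np.linalg.inv(pose(p,s));X=np.atleast_2d(X)@T[:3,:3].T+T[:3,3]
    x=X[:,:2]/X[:,2:];r2=(x**2).sum(1,keepdims=True);x=x*(1+p["k1"]*r2)
    return x*[p["fx"],p["fy"]]+[p["cx"],p["cy"]]
def tan(p,scale=4,satmin=65):
    f=cv2.resize(p["frame"],None,fx=scale,fy=scale,interpolation=cv2.INTER_CUBIC)
    h=cv2.cvtColor(f,cv2.COLOR_BGR2HSV)
    m=cv2.inRange(h,(5,satmin,60),(20,255,255))
    return m
def slats(p,z=0.012,s=None,minlen=.06,satmin=65,scale=4):
    m=tan(p,scale,satmin);out=[]
    for c in cv2.findContours(m,cv2.RETR_EXTERNAL,cv2.CHAIN_APPROX_NONE)[0]:
        if cv2.contourArea(c)<150*scale: continue
        uv=(c.reshape(-1,2)+.5)/scale-.5
        w=toplane(p,uv,z,s)[:,:2]
        (cx,cy),(a,b),ang=cv2.minAreaRect((w*1000).astype(np.float32))
        if a<b: a,b=b,a;ang+=90
        if a<minlen*1000: continue
        out.append((uv.mean(0).round(0),round(cx,1),round(cy,1),round(a,1),round(b,1),round((ang+90)%180-90,1)))
    return out
E
python3 - <<'E'
from h import *
p=cams.snapshot("top")
for o in slats(p): print(*o)
f=cv2.resize(p["frame"][190:310,100:290],None,fx=4,fy=4,interpolation=cv2.INTER_CUBIC);cv2.imwrite("pics/tray0.png",f)
f=cv2.resize(p["frame"][160:320,280:490],None,fx=3.7,fy=3.7,interpolation=cv2.INTER_CUBIC);cv2.imwrite("pics/slats0.png",f)
E
```

```text
[388. 283.] 439.8 -215.8 109.0 24.0 -0.4
[310. 275.] 452.5 -47.4 77.0 23.0 13.9
[352. 274.] 456.1 -137.7 77.1 23.5 -15.5
[464. 280.] 446.6 -379.6 109.0 24.6 13.1
[427. 279.] 449.3 -300.3 109.0 24.2 -12.5
[316. 211.] 593.2 -57.1 110.1 23.2 -10.0
[352. 203.] 611.7 -136.0 78.3 23.1 -6.5
[422. 209.] 601.0 -291.3 109.2 24.5 16.0
[464. 205.] 612.0 -383.2 110.2 24.7 -8.6
```

View pics/tray0.png

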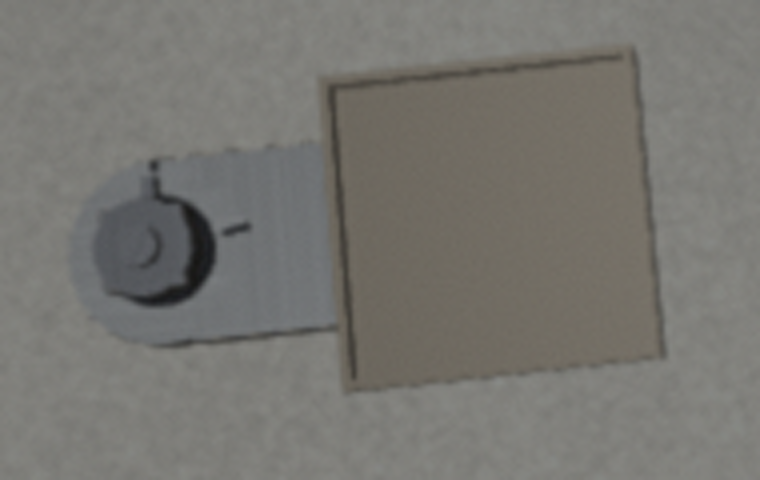

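View pics/slats0.png

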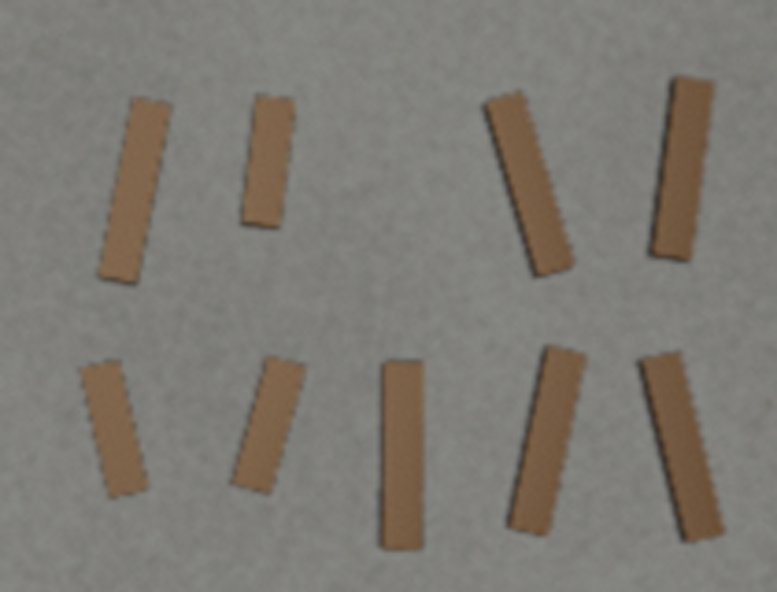

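```bash
python3 - <<'E'
from h import *
p=cams.snapshot("top")
c=np.array([(320,76),(634,46),(664,356),(344,391)])/4+[100,190]-.375
w=toplane(p,c,.026)[:,:2]*1000;print(w.round(1));ctr=w.mean(0)
print([round(float(np.linalg.norm(w[i]-w[i-1])),1) for i in range(4)])
d=(w[0]+w[3]-w[1]-w[2]);a1=np.degrees(np.arctan2(d[1],d[0]))
d2=(w[0]+w[1]-w[2]-w[3]);a2=np.degrees(np.arctan2(d2[1],d2[0]))
print("centre",ctr,"arm dir",a1,a2+90)
y=np.array([np.cos(np.radians(a1)),np.sin(np.radians(a1))]);piv=ctr+175*y;print("pivot",piv)
print("rib",toplane(p,np.array([(237,229)])/4+[100,190]-.375,.026)[:,:2]*1000-piv)
print("pointer",toplane(p,np.array([(150,178)])/4+[100,190]-.375,.035)[:,:2]*1000-piv)
print("post",toplane(p,np.array([(143,245)])/4+[100,190]-.375,.060)[:,:2]*1000-piv)
f=p["frame"][215:290,110:180];cv2.imwrite("pics/col0.png",cv2.resize(f,None,fx=8,fy=8,interpolation=cv2.INTER_CUBIC))
E
```

```text
[[591.1 236. ]
 [610.3  67.6]
 [443.7  46.8]
 [422.7 215.2]]
[169.7, 169.4, 167.9, 169.7]
centre [516.92831561 141.41986207] arm dir 96.79761091746448 97.07982134289156
pivot [496.21486688 315.18968984]
rib [[ 11.50690829 -39.00102315]]
pointer [[37.08088855  5.53061184]]
post [[-0.71351958 -2.43445918]]
```

View pics/col0.png

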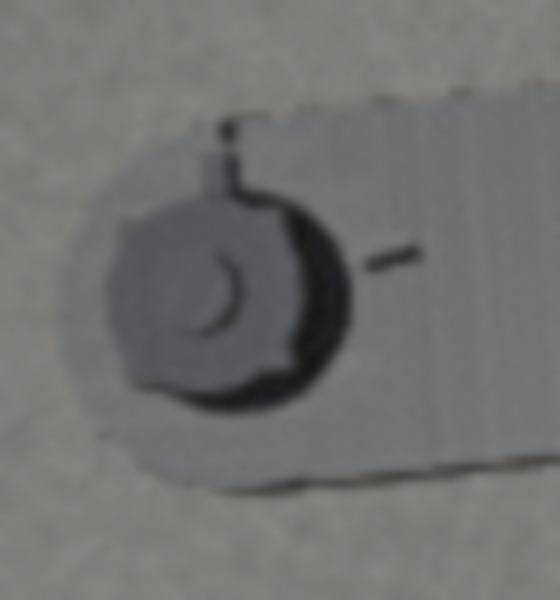

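```bash
cat >> h.py <<'E'
def plan(tx,ty,tz,yang=None,n=5,smax=4.5,hold=0):
    """mm, deg of tool-y axis. Prints rows."""
    s=telemetry.get_state();P=np.array(s["tool_pos"])*1000;R=np.array(s["eef_rot"])
    y0=np.degrees(np.arctan2(R[1,1],R[0,1]))
    dy=0 if yang is None else (yang-y0+90)%180-90
    T=np.array([tx,ty,tz]);D=T-P
    k=int(max(np.ceil(np.linalg.norm(D)/10/smax),np.ceil(abs(np.radians(dy))/.145),1))
    k=-(-k//5)*5 if hold==0 else k
    roll=-np.radians(dy)/k
    rows=[];a=y0
    for i in range(k):
        ar=np.radians(a);Y=np.array([np.cos(ar),np.sin(ar)]);X=np.array([np.sin(ar),-np.cos(ar)])
        X=np.array([-Y[1],Y[0]]) if R[0,0]*-Y[1]+R[1,0]*Y[0]>0 else np.array([Y[1],-Y[0]])
        d=D/k/10
        rows.append([round(float(d[:2]@X),2),round(float(d[:2]@Y),2),round(float(-d[2]),2)])
        a+=dy/k
    print("t",round(float(s["time"]),2),"at",P.round(1),"yaw",round(float(y0),2),"F",np.round(s["contact_force"],1),"w",round(float(s["grip_width"])*94,1))
    for i in range(0,k,5): print("  pos",rows[i:i+5],"roll",[round(roll,4)]*len(rows[i:i+5]))
E
python3 -c "
from h import *
plan(496.2,314,110,97.5)"
```

```text
t 0.75 at [272.  590.4 224.5] yaw 65.26 F [-0.   0.6  0.2] w 94.1
  pos [[-3.19, -1.57, 1.14], [-3.1, -1.75, 1.14], [-3.0, -1.92, 1.14], [-2.88, -2.09, 1.14], [-2.76, -2.24, 1.14]] roll [np.float64(-0.0563), np.float64(-0.0563), np.float64(-0.0563), np.float64(-0.0563), np.float64(-0.0563)]
  pos [[-2.63, -2.4, 1.14], [-2.49, -2.54, 1.14], [-2.34, -2.68, 1.14], [-2.19, -2.8, 1.14], [-2.03, -2.92, 1.14]] roll [np.float64(-0.0563), np.float64(-0.0563), np.float64(-0.0563), np.float64(-0.0563), np.float64(-0.0563)]
```

Candidates, with top-image pixels:
- **Collar:** there is only one, at (136,250).
- **Long tan slats, measured about 109–110 mm:** (388,283), (464,280), (427,279), (316,211), (422,209), (464,205).
- **Look-alikes to leave, short, about 77 mm:** (310,275), (352,274), (352,203).
- **Look-alikes to leave, coloured:** blue (445,368), green (510,330), purple (520,253).

The close crop agrees with this choice. The collar comes first.

apply_moves --pt "-3.19 -1.57 1.14" --pt "-3.1 -1.75 1.14" --pt "-3.0 -1.92 1.14" --pt "-2.88 -2.09 1.14" --pt "-2.76 -2.24 1.14" --roll '[-0.0563,-0.0563,-0.0563,-0.0563,-0.0563]' --jaw '[9.4,9.4,9.4,9.4,9.4]' --newtons 40

```text
time: 1.25
tool_pos: [0.3849, 0.4511, 0.1672]
eef_rot: [[-0.989, 0.147, 0.0], [0.147, 0.989, 0.0], [-0.0, 0.0, -1.0]]
contact_force: [0.1, -0.3, -0.1]
grip_width: 0.999
```

apply_moves --pt "-2.63 -2.4 1.14" --pt "-2.49 -2.54 1.14" --pt "-2.34 -2.68 1.14" --pt "-2.19 -2.8 1.14" --pt "-2.03 -2.92 1.14" --roll '[-0.0563,-0.0563,-0.0563,-0.0563,-0.0563]' --jaw '[9.4,9.4,9.4,8,7]'

```text
time: 1.75
tool_pos: [0.497, 0.3129, 0.1103]
eef_rot: [[-0.991, -0.133, 0.0], [-0.133, 0.991, 0.0], [-0.001, 0.0, -1.0]]
contact_force: [0.1, 0.3, -0.5]
grip_width: 0.868
```

```bash
python3 - <<'E'
from h import *
plan(496.2,314,51,97.5)
s=telemetry.get_state();p=cams.snapshot("wrist")
X=np.array([[.4962,.314,.060],[.4962,.314,.052]]);print(project(p,X,s))
cv2.imwrite("pics/w1.png",p["frame"])
E
```

```text
t 1.75 at [497.  312.9 110.3] yaw 97.65 F [ 0.1  0.3 -0.5] w 81.6
  pos [[0.01, 0.02, 1.19], [0.01, 0.02, 1.19], [0.01, 0.02, 1.19], [0.01, 0.02, 1.19], [0.01, 0.02, 1.19]] roll [np.float64(0.0005), np.float64(0.0005), np.float64(0.0005), np.float64(0.0005), np.float64(0.0005)]
[[322.1442415  274.25975983]
 [322.12009759 269.45284179]]
```

View pics/w1.png

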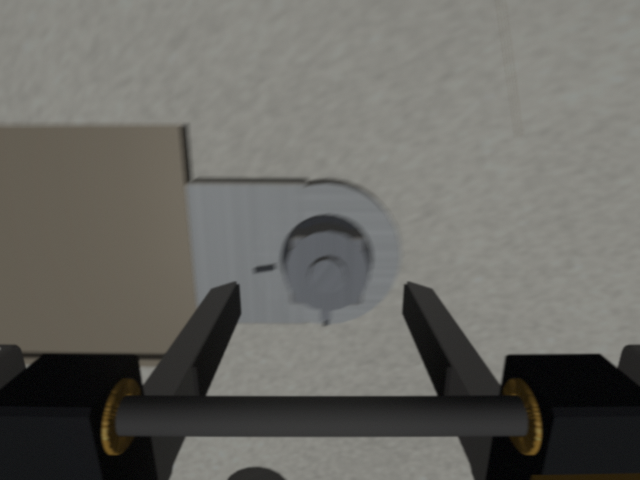

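apply_moves --pt "0.01 0.05 1.2" --pt "0.01 0.05 1.2" --pt "0.01 0.05 1.2" --pt "0.01 0.05 1.2" --pt "0.01 0.05 1.1" --roll '[0,0,0,0,0]' --jaw '[7,6.5,6.5,6.5,6.5]'

```text
time: 2.3
tool_pos: [0.4945, 0.3171, 0.0502]
eef_rot: [[-0.991, -0.132, -0.001], [-0.132, 0.991, -0.0], [0.001, -0.0, -1.0]]
contact_force: [-0.4, -0.2, 0.0]
grip_width: 0.685
```

apply_moves --pt "0 0 0" --pt "0 0 0" --pt "0 0 0" --pt "0 0 0" --pt "0 0 0" --roll '[0,0,0,0,0]' --jaw '[5.2,4.8,4,4,4]' --newtons 15

```text
time: 2.8
tool_pos: [0.4954, 0.3179, 0.052]
eef_rot: [[-0.992, -0.13, 0.001], [-0.13, 0.991, 0.003], [-0.002, 0.003, -1.0]]
contact_force: [-0.8, 6.1, -2.6]
grip_width: 0.467
```

apply_moves --pt "0 0.15 0" --pt "0 0 0" --pt "0 0 0" --pt "0 0 0" --pt "0 0 0" --roll '[0,0,0,0,0]' --jaw '[4,4,4,4,4]' --newtons 25

```text
time: 3.3
tool_pos: [0.4954, 0.318, 0.0519]
eef_rot: [[-0.991, -0.131, 0.001], [-0.131, 0.991, 0.0], [-0.001, 0.0, -1.0]]
contact_force: [-0.8, 1.0, 2.2]
grip_width: 0.462
```

apply_moves --pt "0 0 0" --pt "0 0 0" --pt "0 0 0" --pt "0 0 0" --pt "0 0 0" --roll '[0.12,0.13,0.13,0.13,0.12]' --jaw '[4,4,4,4,4]' --newtons 35

```text
time: 3.8
tool_pos: [0.4955, 0.3183, 0.0519]
eef_rot: [[-0.876, 0.483, 0.001], [0.483, 0.876, 0.001], [-0.0, 0.001, -1.0]]
contact_force: [0.3, 1.4, 1.9]
grip_width: 0.464
```

apply_moves --pt "0 0 0" --pt "0 0 0" --pt "0 0 0" --pt "0 0 0" --pt "0 0 0" --roll '[0.12,0.12,0.12,0.11,0.05]' --jaw '[4,4,4,4,4]'

```text
time: 4.3
tool_pos: [0.4957, 0.3184, 0.0519]
eef_rot: [[-0.522, 0.853, 0.001], [0.853, 0.522, 0.001], [0.0, 0.002, -1.0]]
contact_force: [0.9, 2.2, 1.1]
grip_width: 0.466
```

```bash
python3 - <<'E'
from h import *
s=telemetry.get_state();print(np.degrees(np.arctan2(s["eef_rot"][1,1],s["eef_rot"][0,1])),s["contact_force"],s["wrist_torque"],s["tool_pos"])
p=cams.snapshot("wrist");cv2.imwrite("pics/w2.png",p["frame"])
E
```

```text
31.46069706783819 [0.88937907 2.16003417 1.07559344] [0.16004789 0.08466138 0.02825522] [0.49565465 0.31842139 0.05193167]
```

View pics/w2.png

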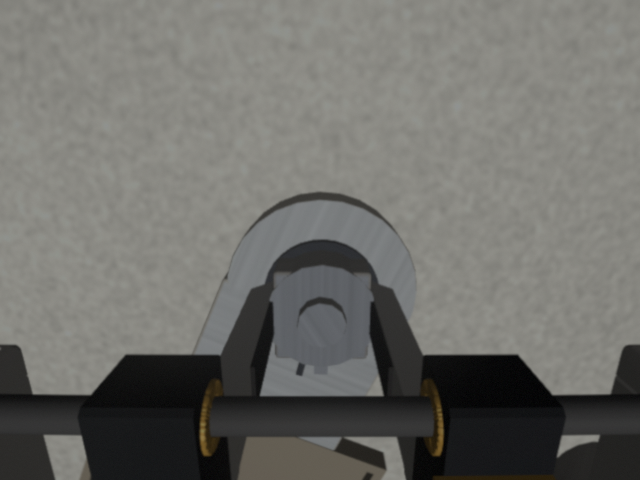

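apply_moves --pt "0 0 0" --pt "0 0 0" --pt "0 0 0" --pt "0 0 0" --pt "0 0 0" --roll '[0.07,0.07,0.05,0.04,0.02]' --jaw '[4,4,4,4,4]'

```text
time: 4.85
tool_pos: [0.4957, 0.3184, 0.0519]
eef_rot: [[-0.297, 0.955, 0.002], [0.955, 0.297, 0.001], [0.001, 0.002, -1.0]]
contact_force: [0.7, 2.6, 1.5]
grip_width: 0.463
```

```bash
python3 - <<'E'
from h import *
s=telemetry.get_state();print(np.degrees(np.arctan2(s["eef_rot"][1,1],s["eef_rot"][0,1])),s["contact_force"],s["wrist_torque"],s["tool_pos"])
p=cams.snapshot("wrist");cv2.imwrite("pics/w3.png",cv2.resize(p["frame"][230:400,220:420],None,fx=3,fy=3))
E
```

```text
17.299957644713373 [0.69043305 2.6428111  1.53867365] [ 0.36391395 -0.06423875  0.26875217] [0.49573461 0.31843743 0.05191135]
```

View pics/w3.png

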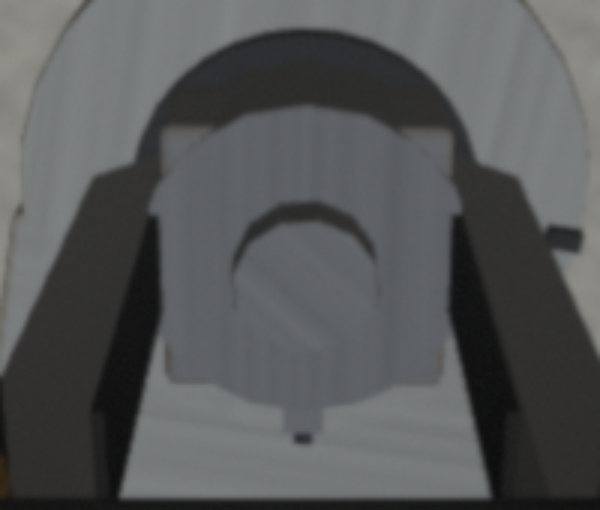

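apply_moves --pt "0 0 0" --pt "0 0 0" --pt "0 0 0" --pt "0 0 0" --pt "0 0 0" --roll '[0.02,0.02,0,0,0]' --jaw '[4,4,4,4,4]'

```text
time: 5.4
tool_pos: [0.4959, 0.318, 0.052]
eef_rot: [[-0.26, 0.966, 0.002], [0.966, 0.26, 0.0], [-0.0, 0.002, -1.0]]
contact_force: [3.8, 1.8, 4.1]
grip_width: 0.465
```

```bash
python3 - <<'E'
from h import *
s=telemetry.get_state();print(np.degrees(np.arctan2(s["eef_rot"][1,1],s["eef_rot"][0,1])),s["contact_force"],s["wrist_torque"],s["tool_pos"])
E
```

```text
15.073402295920568 [3.75839849 1.76059374 4.0741168 ] [ 0.26332904 -0.62309778  1.3864198 ] [0.49587425 0.31803214 0.05195752]
```

apply_moves --pt "0 0 0" --pt "0 0 0" --pt "0 0 0" --pt "0 0 -1" --pt "0 0 -2" --roll '[0,0,0,0,0]' --jaw '[6,6.5,6.5,6.5,6.5]'

```text
time: 5.9
tool_pos: [0.4934, 0.3172, 0.0802]
eef_rot: [[-0.258, 0.966, -0.005], [0.966, 0.258, -0.002], [-0.0, -0.005, -1.0]]
contact_force: [0.1, -0.0, -0.8]
grip_width: 0.691
```

apply_moves --pt "0 0 -3" --pt "0 0 -3" --pt "0 0 -3" --pt "0 0 -3" --pt "0 0 0" --roll '[0,0,0,0,0]' --jaw '[6.5,6.5,6.5,6,6]'

```text
time: 6.4
tool_pos: [0.4975, 0.319, 0.2072]
eef_rot: [[-0.258, 0.966, 0.009], [0.966, 0.258, 0.004], [0.001, 0.009, -1.0]]
contact_force: [0.1, 0.6, -0.3]
grip_width: 0.64
```

```bash
python3 - <<'E'
from h import *
s=telemetry.get_state();p=cams.snapshot("wrist");cv2.imwrite("pics/w4.png",p["frame"])
plan(517,143,230,97.0)
E
```

```text
t 6.45 at [496.2 318.4 204.2] yaw 14.98 F [-0.2  0.6  0.1] w 59.9
  pos [[-1.75, -0.25, -0.26], [-1.69, -0.5, -0.26], [-1.61, -0.74, -0.26], [-1.48, -0.96, -0.26], [-1.33, -1.16, -0.26]] roll [np.float64(-0.1431), np.float64(-0.1431), np.float64(-0.1431), np.float64(-0.1431), np.float64(-0.1431)]
  pos [[-1.15, -1.34, -0.26], [-0.95, -1.49, -0.26], [-0.73, -1.61, -0.26], [-0.49, -1.7, -0.26], [-0.24, -1.75, -0.26]] roll [np.float64(-0.1431), np.float64(-0.1431), np.float64(-0.1431), np.float64(-0.1431), np.float64(-0.1431)]
```

View pics/w4.png

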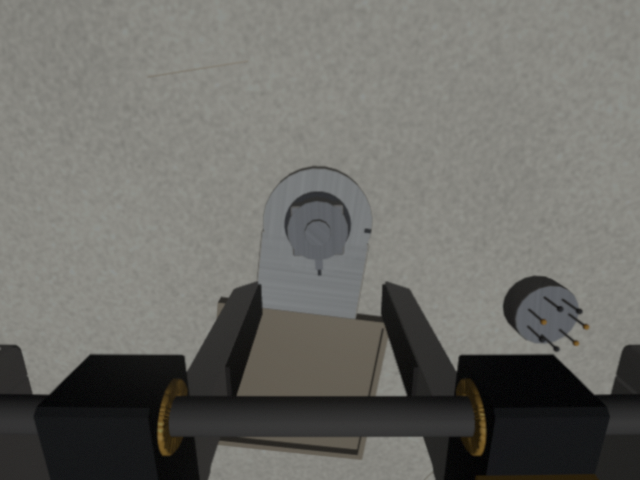

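```bash
python3 - <<'E'
from h import *
plan(585,143,270,97.0)
E
```

```text
t 6.45 at [496.2 318.4 204.2] yaw 14.98 F [-0.2  0.6  0.1] w 59.9
  pos [[-1.92, 0.4, -0.66], [-1.96, 0.13, -0.66], [-1.96, -0.16, -0.66], [-1.92, -0.43, -0.66], [-1.84, -0.7, -0.66]] roll [np.float64(-0.1431), np.float64(-0.1431), np.float64(-0.1431), np.float64(-0.1431), np.float64(-0.1431)]
  pos [[-1.72, -0.96, -0.66], [-1.56, -1.19, -0.66], [-1.38, -1.4, -0.66], [-1.16, -1.59, -0.66], [-0.92, -1.74, -0.66]] roll [np.float64(-0.1431), np.float64(-0.1431), np.float64(-0.1431), np.float64(-0.1431), np.float64(-0.1431)]
```

apply_moves --pt "-1.92 0.4 -0.66" --pt "-1.96 0.13 -0.66" --pt "-1.96 -0.16 -0.66" --pt "-1.92 -0.43 -0.66" --pt "-1.84 -0.7 -0.66" --roll '[-0.1431,-0.1431,-0.1431,-0.1431,-0.1431]' --jaw '[6,6,6,6,6]'

```text
time: 6.95
tool_pos: [0.5387, 0.2293, 0.2325]
eef_rot: [[-0.832, 0.555, -0.004], [0.555, 0.832, -0.001], [0.003, -0.003, -1.0]]
contact_force: [1.3, 1.2, 0.3]
grip_width: 0.64
```

apply_moves --pt "-1.72 -0.96 -0.66" --pt "-1.56 -1.19 -0.66" --pt "-1.38 -1.4 -0.66" --pt "-1.16 -1.59 -0.66" --pt "-0.92 -1.74 -0.66" --roll '[-0.1431,-0.1431,-0.1431,-0.1431,-0.1431]' --jaw '[6,6,6,6,6]'

```text
time: 7.45
tool_pos: [0.5832, 0.1417, 0.2654]
eef_rot: [[-0.992, -0.127, -0.004], [-0.127, 0.992, -0.0], [0.004, 0.0, -1.0]]
contact_force: [1.1, 0.3, 0.4]
grip_width: 0.64
```

```bash
python3 - <<'E'
from h import *
cams.snapshot("scene")
s=telemetry.get_state();p=cams.snapshot("wrist")
print(s["tool_pos"],np.degrees(np.arctan2(s["eef_rot"][1,1],s["eef_rot"][0,1])))
cv2.imwrite("pics/w5.png",p["frame"])
c=np.array([517,144.]);a=np.radians(97);y=np.array([np.cos(a),np.sin(a)]);x=np.array([y[1],-y[0]])
pr=project(p,[np.r_[(c+85*i*x+85*j*y)/1000,.026] for i,j in((1,1),(1,-1),(-1,-1),(-1,1))],s);print(pr)
E
```

```text
[0.5849403  0.13939577 0.26679934] 97.42255571601102
[[412.31826273 227.31900314]
 [253.39935652 225.84467496]
 [246.56757271  52.26407879]
 [425.24611637  54.08720626]]
```

View pics/w5.png

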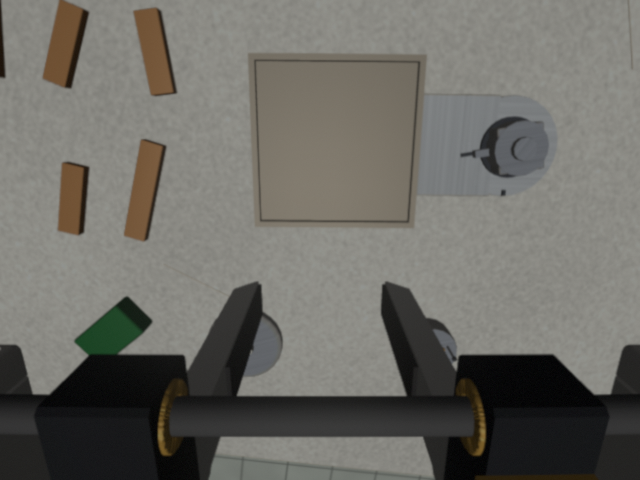

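```bash
cat >> h.py <<'E'
def fitquad(p,quad,z,s=None):
    """refine edges of quad (px) by gradient, return world corners mm"""
    g=cv2.GaussianBlur(cv2.cvtColor(p["frame"],cv2.COLOR_BGR2GRAY),(0,0),1)
    q=cv2.cornerSubPix(g,np.float32(quad).reshape(-1,1,2),(4,4),(-1,-1),(3,50,.01)).reshape(-1,2)
    return q,toplane(p,q,z,s)[:,:2]*1000
E
python3 - <<'E'
from h import *
s=telemetry.get_state();p=cams.snapshot("wrist")
print(s["tool_pos"])
q,w=fitquad(p,[(414,227),(257,227),(249,53.5),(426.5,55)],.026,s)
print(q,w,w.mean(0),[np.linalg.norm(w[i]-w[i-1]).round(1) for i in range(4)])
d=w[0]+w[3]-w[1]-w[2];e=w[0]+w[1]-w[2]-w[3]
print(np.degrees(np.arctan2(d[1],d[0])),np.degrees(np.arctan2(e[1],e[0]))+90)
a=toplane(p,[(526,150)],.06,s)*1000;print("post",a)
for o in slats(p,s=s): print(*o)
E
```

```text
[0.58427994 0.14083429 0.26641237]
[[412.175   227.25833]
 [257.      227.     ]
 [249.       53.5    ]
 [422.95914  53.73031]] [[591.13590418 240.15650392]
 [610.91802402  75.44867272]
 [442.18252003  54.91939067]
 [422.31635466 219.12209018]] [516.63820072 147.41166437] [np.float64(170.1), np.float64(165.9), np.float64(170.0), np.float64(165.4)]
96.87351404727299 97.01958806123791
post [[497.757296   322.77530542  60.        ]]
[162. 433.] 909.0 -30.6 73.8 15.6 6.7
[481. 421.] 835.7 380.9 70.4 10.2 17.8
[ 69. 201.] 611.6 -133.7 78.9 24.5 -6.0
[141. 192.] 593.2 -54.5 110.4 24.6 -9.6
[150.  54.] 452.6 -44.7 78.4 24.5 13.5
[59. 47.] 456.2 -135.4 77.5 24.5 -15.4
```

```bash
cat >> h.py <<'E'
CT=np.array([516.8,144.5]);AD=97.0
YT=np.array([np.cos(np.radians(AD)),np.sin(np.radians(AD))]);XT=np.array([YT[1],-YT[0]])
def state(n=5):
    # average over camera periods is costly; single reading
    s=telemetry.get_state();R=s["eef_rot"]
    P=np.array(s["tool_pos"])*1000;y0=np.degrees(np.arctan2(R[1,1],R[0,1]))
    print("t",round(float(s["time"]),2),"at",P.round(1),"yaw",round(float(y0),2),"F",np.round(s["contact_force"],1),"w",round(float(s["grip_width"])*94,1))
    return P,y0
def chain(*wps,smax=4,rmax=.145):
    P,y0=state()
    if y0>140: y0-=360
    for w in wps:
        T=np.array(w[:3],float);ya=w[3] if len(w)>3 and w[3] is not None else y0
        D=T-P;dy=ya-y0
        k=int(max(np.ceil(np.linalg.norm(D)/10/smax),np.ceil(abs(np.radians(dy))/rmax),1));k=-(-k//5)*5
        rows=[]
        wt=np.ones(k)/k
        for i in range(k):
            ar=np.radians(y0);Y=np.array([np.cos(ar),np.sin(ar)]);X=np.array([-Y[1],Y[0]])*-1
            d=D*wt[i]/10
            rows.append([round(float(d[:2]@X),2),round(float(d[:2]@Y),2),round(float(-d[2]),2)]);y0+=dy/k
        print("->",T.round(1),round(float(ya),1))
        for i in range(0,k,5): print("  ",rows[i:i+5],"roll",round(float(-np.radians(dy)/k),4))
        P=T;y0=ya
E
python3 - <<'E'
from h import *
s=telemetry.get_state();print(s["eef_rot"].round(3))
chain((441,-213.5,110,-90.4),(441,-213.5,22,-90.4))
E
```

```text
[[-0.993 -0.117 -0.002]
 [-0.117  0.993  0.   ]
 [ 0.002  0.001 -1.   ]]
t 7.6 at [583.6 141.9 265.9] yaw 96.74 F [ 0.6 -0.2 -0. ] w 60.1
-> [ 441.  -213.5  110. ] -90.4
   [[-0.73, -1.34, 0.62], [-0.55, -1.43, 0.62], [-0.36, -1.49, 0.62], [-0.16, -1.52, 0.62], [0.04, -1.53, 0.62]] roll 0.1307
   [[0.23, -1.51, 0.62], [0.43, -1.47, 0.62], [0.62, -1.4, 0.62], [0.8, -1.31, 0.62], [0.96, -1.19, 0.62]] roll 0.1307
   [[1.11, -1.06, 0.62], [1.24, -0.91, 0.62], [1.34, -0.74, 0.62], [1.43, -0.56, 0.62], [1.49, -0.37, 0.62]] roll 0.1307
   [[1.52, -0.17, 0.62], [1.53, 0.03, 0.62], [1.51, 0.23, 0.62], [1.47, 0.43, 0.62], [1.4, 0.61, 0.62]] roll 0.1307
   [[1.31, 0.79, 0.62], [1.2, 0.96, 0.62], [1.06, 1.1, 0.62], [0.91, 1.23, 0.62], [0.74, 1.34, 0.62]] roll 0.1307
-> [ 441.  -213.5   22. ] -90.4
   [[0.0, 0.0, 1.76], [0.0, 0.0, 1.76], [0.0, 0.0, 1.76], [0.0, 0.0, 1.76], [0.0, 0.0, 1.76]] roll -0.0
```

```bash
sed -i 's/X=np.array(\[-Y\[1\],Y\[0\]\])\*-1/X=np.array([-Y[1],Y[0]])/' h.py
python3 - <<'E'
from h import *
chain((441,-213.5,110,-90.4),smax=4)
E
```

```text
t 7.6 at [583.6 141.9 265.9] yaw 96.74 F [ 0.6 -0.2 -0. ] w 60.1
-> [ 441.  -213.5  110. ] -90.4
   [[0.73, -1.34, 0.62], [0.55, -1.43, 0.62], [0.36, -1.49, 0.62], [0.16, -1.52, 0.62], [-0.04, -1.53, 0.62]] roll 0.1307
   [[-0.23, -1.51, 0.62], [-0.43, -1.47, 0.62], [-0.62, -1.4, 0.62], [-0.8, -1.31, 0.62], [-0.96, -1.19, 0.62]] roll 0.1307
   [[-1.11, -1.06, 0.62], [-1.24, -0.91, 0.62], [-1.34, -0.74, 0.62], [-1.43, -0.56, 0.62], [-1.49, -0.37, 0.62]] roll 0.1307
   [[-1.52, -0.17, 0.62], [-1.53, 0.03, 0.62], [-1.51, 0.23, 0.62], [-1.47, 0.43, 0.62], [-1.4, 0.61, 0.62]] roll 0.1307
   [[-1.31, 0.79, 0.62], [-1.2, 0.96, 0.62], [-1.06, 1.1, 0.62], [-0.91, 1.23, 0.62], [-0.74, 1.34, 0.62]] roll 0.1307
```

apply_moves --pt "0.73 -1.34 0.62" --pt "0.55 -1.43 0.62" --pt "0.36 -1.49 0.62" --pt "0.16 -1.52 0.62" --pt "-0.04 -1.53 0.62" --roll '[0.1307,0.1307,0.1307,0.1307,0.1307]' --jaw '[6,6,6,6,6]'

```text
time: 8.1
tool_pos: [0.5544, 0.072, 0.2346]
eef_rot: [[-0.858, 0.513, -0.003], [0.513, 0.858, 0.001], [0.003, -0.001, -1.0]]
contact_force: [1.2, -0.8, 0.1]
grip_width: 0.638
```

apply_moves --pt "-0.23 -1.51 0.62" --pt "-0.43 -1.47 0.62" --pt "-0.62 -1.4 0.62" --pt "-0.8 -1.31 0.62" --pt "-0.96 -1.19 0.62" --roll '[0.1307,0.1307,0.1307,0.1307,0.1307]' --jaw '[6,6,6,6,6]'

```text
time: 8.6
tool_pos: [0.5263, 0.0009, 0.2037]
eef_rot: [[-0.37, 0.929, -0.003], [0.929, 0.37, 0.001], [0.002, -0.002, -1.0]]
contact_force: [0.7, -0.5, 0.7]
grip_width: 0.639
```

apply_moves --pt "-1.11 -1.06 0.62" --pt "-1.24 -0.91 0.62" --pt "-1.34 -0.74 0.62" --pt "-1.43 -0.56 0.62" --pt "-1.49 -0.37 0.62" --roll '[0.1307,0.1307,0.1307,0.1307,0.1307]' --jaw '[6,6,6,6,6]'

```text
time: 9.1
tool_pos: [0.4981, -0.0702, 0.1728]
eef_rot: [[0.271, 0.962, -0.002], [0.962, -0.271, 0.001], [0.001, -0.003, -1.0]]
contact_force: [0.0, -0.0, 0.3]
grip_width: 0.638
```

apply_moves --pt "-1.52 -0.17 0.62" --pt "-1.53 0.03 0.62" --pt "-1.51 0.23 0.62" --pt "-1.47 0.43 0.62" --pt "-1.4 0.61 0.62" --roll '[0.1307,0.1307,0.1307,0.1307,0.1307]' --jaw '[6,6,6,6,6]'

```text
time: 9.6
tool_pos: [0.4701, -0.1412, 0.1419]
eef_rot: [[0.801, 0.599, -0.002], [0.599, -0.801, 0.002], [-0.001, -0.003, -1.0]]
contact_force: [0.7, -0.8, -0.0]
grip_width: 0.639
```

apply_moves --pt "-1.31 0.79 0.62" --pt "-1.2 0.96 0.62" --pt "-1.06 1.1 0.62" --pt "-0.91 1.23 0.62" --pt "-0.74 1.34 0.62" --roll '[0.1307,0.1307,0.1307,0.1307,0.1307]' --jaw '[5,5,5,5,5]'

```text
time: 10.1
tool_pos: [0.442, -0.2121, 0.1109]
eef_rot: [[1.0, -0.011, -0.002], [-0.011, -1.0, 0.002], [-0.002, -0.002, -1.0]]
contact_force: [-0.1, -0.3, 0.9]
grip_width: 0.537
```

```bash
python3 - <<'E'
from h import *
s=telemetry.get_state();p=cams.snapshot("wrist");cv2.imwrite("pics/w6.png",p["frame"])
for o in slats(p,s=s): print(*o)
chain((441,-213.5,23,-90.4))
E
```

```text
[ 86. 233.] 453.5 -46.9 77.4 25.1 12.9
[326. 248.] 439.5 -215.0 110.1 23.3 -1.2
[215. 227.] 456.8 -137.4 78.5 24.3 -15.8
[559. 237.] 445.6 -379.2 110.6 24.5 13.0
[448. 235.] 448.3 -299.2 109.3 25.0 -12.7
[65. 51.] 571.5 -53.7 62.8 24.3 -10.7
t 10.15 at [ 441.1 -213.4  110.1] yaw -90.9 F [-1.3 -0.2 -1.1] w 50.1
-> [ 441.  -213.5   23. ] -90.4
   [[-0.0, 0.0, 1.74], [-0.0, 0.0, 1.74], [-0.0, 0.0, 1.74], [-0.0, 0.0, 1.74], [-0.0, 0.0, 1.74]] roll -0.0018
```

View pics/w6.png

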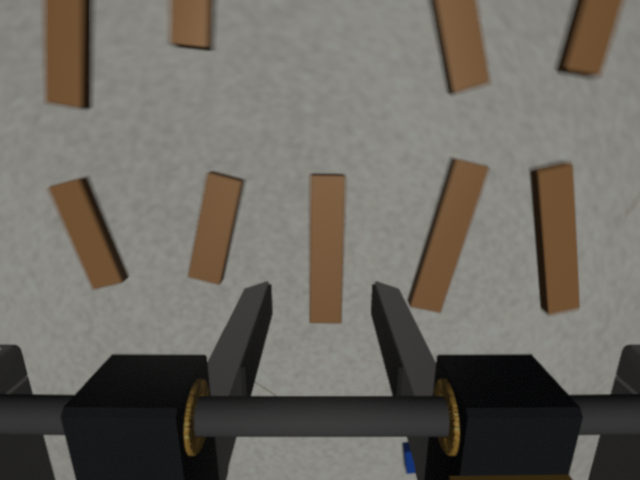

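apply_moves --pt "0 0 1.74" --pt "0 0 1.74" --pt "0 0.05 1.74" --pt "0 0 1.74" --pt "0 0 1.74" --roll '[0,0,0,0,0]' --jaw '[5,5,5,5,5]'

```text
time: 10.65
tool_pos: [0.4425, -0.2121, 0.0241]
eef_rot: [[1.0, -0.003, -0.001], [-0.003, -1.0, 0.001], [-0.001, -0.001, -1.0]]
contact_force: [0.1, -1.2, -0.2]
grip_width: 0.535
```

apply_moves --pt "0 0 0" --pt "0 0 0" --pt "0 0 0" --pt "0 0 0" --pt "0 0 0" --roll '[0,0,0,0,0]' --jaw '[3,2,1.5,1.5,1.5]' --newtons 25

```text
time: 11.15
tool_pos: [0.4435, -0.2141, 0.0264]
eef_rot: [[1.0, -0.004, 0.001], [-0.004, -1.0, -0.001], [0.001, 0.001, -1.0]]
contact_force: [0.6, 2.1, 3.0]
grip_width: 0.249
```

```bash
python3 - <<'E'
from h import *
a=CT+36*XT
state()
chain((441,-214,100,-90.4),(*a,100,7),(*a,42,7))
E
```

```text
t 11.15 at [ 443.5 -214.1   26.4] yaw -90.22 F [0.6 2.1 3. ] w 23.4
t 11.15 at [ 443.5 -214.1   26.4] yaw -90.22 F [0.6 2.1 3. ] w 23.4
-> [ 441. -214.  100.] -90.4
   [[-0.05, -0.0, -1.47], [-0.05, -0.0, -1.47], [-0.05, -0.0, -1.47], [-0.05, -0.0, -1.47], [-0.05, -0.0, -1.47]] roll 0.0006
-> [552.5 148.9 100. ] 7.0
   [[0.73, -2.42, -0.0], [1.0, -2.33, -0.0], [1.25, -2.2, -0.0], [1.49, -2.04, -0.0], [1.72, -1.86, -0.0]] roll -0.1133
   [[1.91, -1.66, -0.0], [2.09, -1.43, -0.0], [2.24, -1.18, -0.0], [2.36, -0.92, -0.0], [2.45, -0.65, -0.0]] roll -0.1133
   [[2.5, -0.37, -0.0], [2.53, -0.08, -0.0], [2.52, 0.2, -0.0], [2.48, 0.49, -0.0], [2.41, 0.76, -0.0]] roll -0.1133
-> [552.5 148.9  42. ] 7.0
   [[0.0, 0.0, 1.16], [0.0, 0.0, 1.16], [0.0, 0.0, 1.16], [0.0, 0.0, 1.16], [0.0, 0.0, 1.16]] roll -0.0
```

apply_moves --pt "0 0 0" --pt "0 0 0" --pt "0 0 0" --pt "0 0 0" --pt "0 0 0" --roll '[0,0,0,0,0]' --jaw '[1.5,1.5,1.5,1.5,1.5]'

```text
time: 11.65
tool_pos: [0.4435, -0.2141, 0.0264]
eef_rot: [[1.0, -0.004, 0.001], [-0.004, -1.0, -0.0], [0.001, 0.0, -1.0]]
contact_force: [-0.2, 2.1, 5.6]
grip_width: 0.248
```

```bash
python3 - <<'E'
from h import *
for i in range(3):
    state(); print(telemetry.get_state()["q"].round(4)); p=cams.snapshot("wrist")
cv2.imwrite("pics/w7.png",p["frame"])
E
```

```text
t 11.65 at [ 443.5 -214.1   26.4] yaw -90.22 F [-0.2  2.1  5.6] w 23.3
[-6.8060e-01  1.6620e-01  2.0623e+00  6.0000e-04  9.1190e-01  8.9370e-01]
t 11.7 at [ 443.5 -214.1   26.4] yaw -90.23 F [-0.4  2.6  6.4] w 23.3
[-6.8060e-01  1.6620e-01  2.0623e+00  6.0000e-04  9.1190e-01  8.9380e-01]
t 11.75 at [ 443.5 -214.1   26.4] yaw -90.22 F [0.4 1.6 5.5] w 23.7
[-6.8050e-01  1.6610e-01  2.0623e+00  6.0000e-04  9.1190e-01  8.9380e-01]
```

View pics/w7.png

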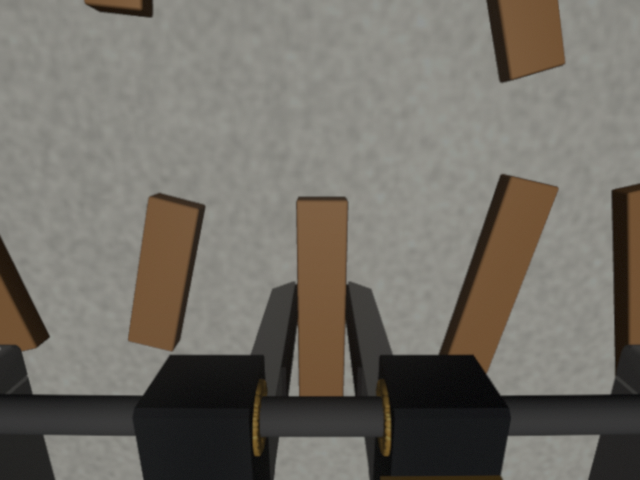

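```bash
python3 - <<'E'
from rig import bot
print(bot.tip_extent,[a for a in dir(bot) if a[0]!='_'])
E
```

```text
0.019 ['PlanningError', 'tip_extent']
```

apply_moves --pt "0 0 -0.5" --pt "0 0 -1" --pt "0 0 -1.5" --pt "0 0 -1.5" --pt "0 0 -1.5" --roll '[0,0,0,0,0]' --jaw '[1.5,1.5,1.5,1.5,1.5]'

```text
time: 12.3
tool_pos: [0.4427, -0.2139, 0.0865]
eef_rot: [[1.0, -0.004, -0.0], [-0.004, -1.0, -0.0], [-0.0, 0.0, -1.0]]
contact_force: [1.1, 0.9, -0.6]
grip_width: 0.247
```

```bash
python3 - <<'E'
from h import *
p=cams.snapshot("scene");state();print(project(p,[[.443,-.214,.09],[.443,-.214,.07]]))
u=project(p,[[.443,-.214,.09]])[0].astype(int)
f=p["frame"][u[1]-60:u[1]+60,u[0]-75:u[0]+75];cv2.imwrite("pics/s8.png",cv2.resize(f,None,fx=5,fy=5,interpolation=cv2.INTER_CUBIC))
E
```

```text
t 12.35 at [ 444.3 -215.    89. ] yaw -90.21 F [ 2.9 -0.5  1.3] w 23.6
[[290.64161609 214.25992565]
 [291.00940467 219.75907532]]
```

View pics/s8.png

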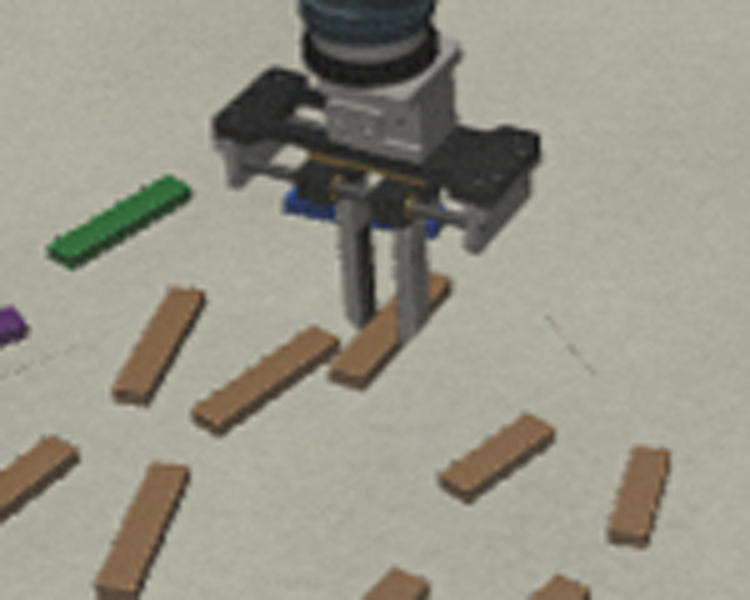

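```bash
sed -i 's/CT=np.array(\[516.8,144.5\])/CT=np.array([516.8,144.3])/' h.py; python3 - <<'E'
from h import *
a=CT+36*XT+3.2*YT
chain((*a,95,7),(*a,46,7))
E
```

```text
t 12.35 at [ 444.3 -215.    89. ] yaw -90.21 F [ 2.9 -0.5  1.3] w 23.6
-> [552.1 151.9  95. ] 7.0
   [[0.71, -2.45, -0.04], [0.98, -2.35, -0.04], [1.24, -2.23, -0.04], [1.48, -2.07, -0.04], [1.71, -1.89, -0.04]] roll -0.1131
   [[1.91, -1.69, -0.04], [2.09, -1.46, -0.04], [2.24, -1.21, -0.04], [2.36, -0.95, -0.04], [2.46, -0.68, -0.04]] roll -0.1131
   [[2.52, -0.4, -0.04], [2.55, -0.11, -0.04], [2.54, 0.18, -0.04], [2.51, 0.46, -0.04], [2.44, 0.74, -0.04]] roll -0.1131
-> [552.1 151.9  46. ] 7.0
   [[0.0, 0.0, 0.98], [0.0, 0.0, 0.98], [0.0, 0.0, 0.98], [0.0, 0.0, 0.98], [0.0, 0.0, 0.98]] roll -0.0
```

apply_moves --pt "0.71 -2.45 -0.04" --pt "0.98 -2.35 -0.04" --pt "1.24 -2.23 -0.04" --pt "1.48 -2.07 -0.04" --pt "1.71 -1.89 -0.04" --roll '[-0.1131,-0.1131,-0.1131,-0.1131,-0.1131]' --jaw '[1.5,1.5,1.5,1.5,1.5]' --newtons 35

```text
time: 12.85
tool_pos: [0.4788, -0.0906, 0.0875]
eef_rot: [[0.844, 0.536, 0.0], [0.536, -0.844, -0.0], [-0.0, 0.0, -1.0]]
contact_force: [-0.7, 0.5, -0.7]
grip_width: 0.244
```

apply_moves --pt "1.91 -1.69 -0.04" --pt "2.09 -1.46 -0.04" --pt "2.24 -1.21 -0.04" --pt "2.36 -0.95 -0.04" --pt "2.46 -0.68 -0.04" --roll '[-0.1131,-0.1131,-0.1131,-0.1131,-0.1131]' --jaw '[1.5,1.5,1.5,1.5,1.5]'

```text
time: 13.35
tool_pos: [0.5149, 0.0316, 0.0895]
eef_rot: [[0.425, 0.905, 0.0], [0.905, -0.425, -0.0], [-0.0, 0.0, -1.0]]
contact_force: [-0.0, -1.2, -0.6]
grip_width: 0.247
```

apply_moves --pt "2.52 -0.4 -0.04" --pt "2.55 -0.11 -0.04" --pt "2.54 0.18 -0.04" --pt "2.51 0.46 -0.04" --pt "2.44 0.74 -0.04" --roll '[-0.1131,-0.1131,-0.1131,-0.1131,-0.1131]' --jaw '[1.5,1.5,1.5,1.5,1.5]'

```text
time: 13.85
tool_pos: [0.5508, 0.1539, 0.0914]
eef_rot: [[-0.126, 0.992, -0.0], [0.992, 0.126, -0.0], [-0.0, -0.0, -1.0]]
contact_force: [0.3, 0.5, -1.0]
grip_width: 0.249
```

apply_moves --pt "0 0 0.9" --pt "0 0 0.9" --pt "0 0 0.9" --pt "0 0 0.9" --pt "0 0 0" --roll '[0,0,0,0,0]' --jaw '[1.5,1.5,1.5,1.5,1.5]'

```text
time: 14.35
tool_pos: [0.5493, 0.1521, 0.0534]
eef_rot: [[-0.12, 0.993, -0.004], [0.993, 0.12, -0.0], [0.0, -0.004, -1.0]]
contact_force: [0.4, 0.0, -0.8]
grip_width: 0.249
```

```bash
python3 - <<'E'
from h import *
a=CT+36*XT+3.2*YT
for i in range(4): 
  state(); s=telemetry.get_state(); p=cams.snapshot("wrist")
cv2.imwrite("pics/w9.png",p["frame"])
chain((*a,45,7))
E
```

```text
t 14.35 at [549.3 152.1  53.4] yaw 6.9 F [ 0.4  0.  -0.8] w 23.4
t 14.4 at [550.  152.3  54.3] yaw 6.92 F [ 0.8 -0.4 -0.4] w 23.3
t 14.45 at [550.6 152.5  55.1] yaw 6.93 F [-0.1  0.4 -1.4] w 23.3
t 14.5 at [551.  152.6  55.6] yaw 6.95 F [-0.3 -0.6 -0.1] w 23.4
t 14.55 at [551.2 152.7  55.9] yaw 6.96 F [-0.6  0.2 -1.1] w 23.5
-> [552.1 151.9  45. ] 7.0
   [[-0.02, 0.02, 0.22], [-0.02, 0.02, 0.22], [-0.02, 0.02, 0.22], [-0.02, 0.02, 0.22], [-0.02, 0.02, 0.22]] roll -0.0002
```

View pics/w9.png

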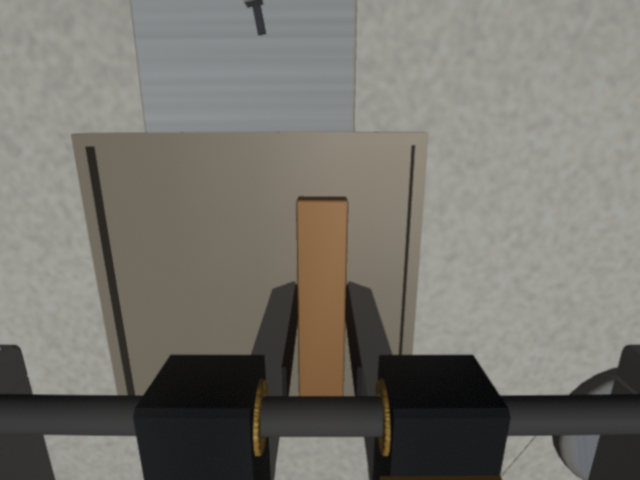

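apply_moves --pt "-0.07 0.07 0.5" --pt "0 0 0.4" --pt "0 0 0.15" --pt "0 0 0" --pt "0 0 0" --roll '[0,0,0,0,0]' --jaw '[1.5,1.5,1.5,1.5,1.5]'

```text
time: 15.05
tool_pos: [0.5516, 0.1524, 0.0449]
eef_rot: [[-0.122, 0.993, -0.0], [0.993, 0.122, 0.0], [0.0, -0.0, -1.0]]
contact_force: [-0.1, -0.1, 0.1]
grip_width: 0.248
```

apply_moves --pt "0 0 0" --pt "0 0 0" --pt "0 0 0" --pt "0 0 0" --pt "0 0 0" --roll '[0,0,0,0,0]' --jaw '[1.5,1.5,1.5,1.5,1.5]'

```text
time: 15.55
tool_pos: [0.5516, 0.1524, 0.045]
eef_rot: [[-0.122, 0.993, 0.0], [0.993, 0.122, -0.0], [-0.0, 0.0, -1.0]]
contact_force: [0.6, -0.4, -1.6]
grip_width: 0.246
```

```bash
python3 - <<'E'
from h import *
state()
E
```

```text
t 15.55 at [551.6 152.4  45. ] yaw 6.99 F [ 0.6 -0.4 -1.6] w 23.1
```

apply_moves --pt "0 0.04 0.1" --pt "0 0 0" --pt "0 0 0" --pt "0 0 0" --pt "0 0 0" --roll '[0,0,0,0,0]' --jaw '[1.5,1.5,1.5,3.2,4]'

```text
time: 16.05
tool_pos: [0.5521, 0.1524, 0.0438]
eef_rot: [[-0.122, 0.993, 0.001], [0.993, 0.122, 0.0], [-0.0, 0.001, -1.0]]
contact_force: [0.6, 0.4, -0.2]
grip_width: 0.381
```

apply_moves --pt "0 0 -0.5" --pt "0 0 -2" --pt "0 0 -3" --pt "0 0 -3" --pt "0 0 -2" --roll '[0,0,0,0,0]' --jaw '[4,4,4,4.5,5]'

```text
time: 16.55
tool_pos: [0.553, 0.1525, 0.1516]
eef_rot: [[-0.122, 0.993, 0.003], [0.993, 0.122, 0.0], [-0.0, 0.003, -1.0]]
contact_force: [-0.3, -0.6, -0.5]
grip_width: 0.519
```

```bash
python3 - <<'E'
from h import *
state()
p=cams.snapshot("top")
for o in slats(p): print(*o)
print("tray slat as z30"); 
for o in slats(p,z=.030): 
    if o[2]>60: print(*o)
cv2.imwrite("pics/t10.png",p["frame"])
E
```

```text
t 16.55 at [553.  152.5 151.6] yaw 6.99 F [-0.3 -0.6 -0.5] w 48.8
[310. 275.] 452.5 -47.3 77.0 23.0 13.8
[352. 274.] 456.2 -137.6 76.9 23.3 -15.4
[464. 280.] 446.6 -379.5 108.9 24.7 13.0
[427. 279.] 449.2 -300.3 108.9 24.2 -12.5
[230. 226.] 556.5 128.9 70.6 25.6 -83.3
[316. 211.] 593.2 -57.2 109.9 23.0 -9.9
[352. 203.] 611.6 -136.0 78.1 23.2 -6.5
[422. 209.] 600.9 -291.3 109.1 24.3 16.1
[464. 205.] 612.1 -383.3 110.3 24.7 -8.6
tray slat as z30
[230. 226.] 553.9 125.6 69.3 25.2 -83.3
```

View pics/t10.png

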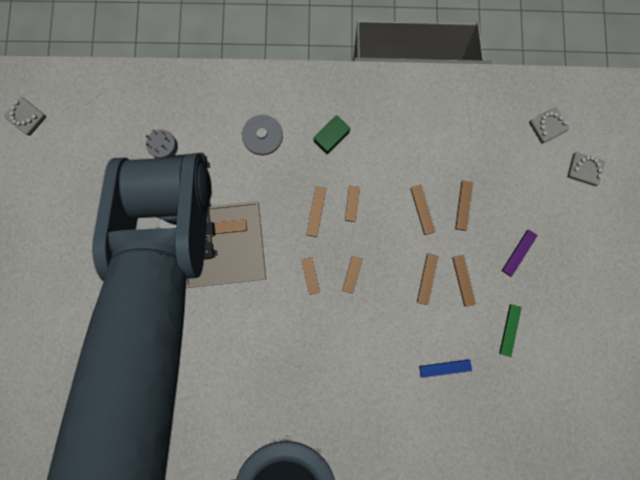

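```bash
sed -i 's|wt=np.ones(k)/k|wt=np.ones(k);wt[-1]=.2;wt[-2]=.6;wt[0]=.7;wt/=wt.sum()|; s|y0+=dy/k|y0+=dy*wt[i]|; s|round(float(-np.radians(dy)/k),4))|[round(float(-np.radians(dy)*x),3) for x in wt[i:i+5]])|; s|rmax=.145|rmax=.11|; s|smax=4,|smax=3.6,|' h.py
python3 - <<'E'
from h import *
chain((593.7,-55.4,100,80.05),(593.7,-55.4,23,80.05))
E
```

```text
t 16.6 at [554.8 152.7 154.7] yaw 7.0 F [1.3 0.4 2.6] w 49.5
-> [593.7 -55.4 100. ] 80.0
   [[-1.1, 0.07, 0.28], [-1.57, -0.01, 0.41], [-1.56, -0.15, 0.41], [-1.54, -0.3, 0.41], [-1.5, -0.44, 0.41]] roll [-0.066, -0.094, -0.094, -0.094, -0.094]
   [[-1.46, -0.58, 0.41], [-1.39, -0.72, 0.41], [-1.32, -0.85, 0.41], [-1.23, -0.97, 0.41], [-1.14, -1.08, 0.41]] roll [-0.094, -0.094, -0.094, -0.094, -0.094]
   [[-1.03, -1.18, 0.41], [-0.91, -1.27, 0.41], [-0.79, -1.35, 0.41], [-0.4, -0.85, 0.24], [-0.12, -0.29, 0.08]] roll [-0.094, -0.094, -0.094, -0.057, -0.019]
-> [593.7 -55.4  23. ] 80.0
   [[0.0, 0.0, 1.54], [0.0, 0.0, 2.2], [0.0, 0.0, 2.2], [0.0, 0.0, 1.32], [0.0, 0.0, 0.44]] roll [-0.0, -0.0, -0.0, -0.0, -0.0]
```

apply_moves --pt "-1.1 0.07 0.28" --pt "-1.57 -0.01 0.41" --pt "-1.56 -0.15 0.41" --pt "-1.54 -0.3 0.41" --pt "-1.5 -0.44 0.41" --roll '[-0.066,-0.094,-0.094,-0.094,-0.094]' --jaw '[5,5,5,5,5]'

```text
time: 17.1
tool_pos: [0.5653, 0.0794, 0.1289]
eef_rot: [[-0.538, 0.843, -0.001], [0.843, 0.538, 0.0], [0.0, -0.0, -1.0]]
contact_force: [-0.3, -0.2, -0.7]
grip_width: 0.531
```

apply_moves --pt "-1.46 -0.58 0.41" --pt "-1.39 -0.72 0.41" --pt "-1.32 -0.85 0.41" --pt "-1.23 -0.97 0.41" --pt "-1.14 -1.08 0.41" --roll '[-0.094,-0.094,-0.094,-0.094,-0.094]' --jaw '[5,5,5,5,5]'

```text
time: 17.6
tool_pos: [0.5794, 0.0022, 0.1083]
eef_rot: [[-0.861, 0.508, -0.001], [0.508, 0.861, 0.0], [0.001, -0.0, -1.0]]
contact_force: [-0.4, 0.1, 0.8]
grip_width: 0.533
```

apply_moves --pt "-1.03 -1.18 0.41" --pt "-0.91 -1.27 0.41" --pt "-0.79 -1.35 0.41" --pt "-0.4 -0.85 0.24" --pt "-0.12 -0.29 0.08" --roll '[-0.094,-0.094,-0.094,-0.057,-0.019]' --jaw '[5,5,5,5,5]'

```text
time: 18.1
tool_pos: [0.59, -0.0564, 0.0928]
eef_rot: [[-0.984, 0.178, -0.001], [0.178, 0.984, 0.0], [0.001, 0.0, -1.0]]
contact_force: [0.0, -0.4, -0.5]
grip_width: 0.532
```

apply_moves --pt "0 0 1.4" --pt "0 0 1.4" --pt "0 0 0.8" --pt "0 0 0.3" --pt "0 0 0" --roll '[0,0,0,0,0]' --jaw '[5,5,5,5,5]'

```text
time: 18.6
tool_pos: [0.5899, -0.0552, 0.0538]
eef_rot: [[-0.984, 0.178, -0.001], [0.178, 0.984, 0.0], [0.002, 0.0, -1.0]]
contact_force: [-0.1, 0.1, -0.5]
grip_width: 0.532
```

```bash
python3 - <<'E'
from h import *
for i in range(3):
    state(); p=cams.snapshot("top")
for o in slats(p,z=.03):
    if o[2]>60: print(*o)
cv2.imwrite("pics/t11.png",cv2.resize(p["frame"][180:310,110:330],None,fx=3.6,fy=3.6,interpolation=cv2.INTER_CUBIC))
chain((593.7,-55.4,23,80.05))
E
```

```text
t 18.6 at [589.9 -55.2  53.8] yaw 79.77 F [-0.1  0.1 -0.5] w 50.0
t 18.65 at [590.3 -55.4  54.6] yaw 79.77 F [-0.7  0.   0.6] w 50.2
t 18.7 at [590.7 -55.6  55. ] yaw 79.77 F [-0.4 -0.1 -0.9] w 50.2
[220. 227.] 551.5 146.4 110.9 25.3 -83.3
t 18.75 at [590.8 -55.7  55.3] yaw 79.76 F [ 0.2  0.  -0.4] w 49.6
-> [593.7 -55.4  23. ] 80.0
   [[-0.06, 0.02, 0.65], [-0.08, 0.02, 0.92], [-0.08, 0.02, 0.92], [-0.05, 0.01, 0.55], [-0.02, 0.0, 0.18]] roll [-0.001, -0.001, -0.001, -0.001, -0.0]
```

View pics/t11.png

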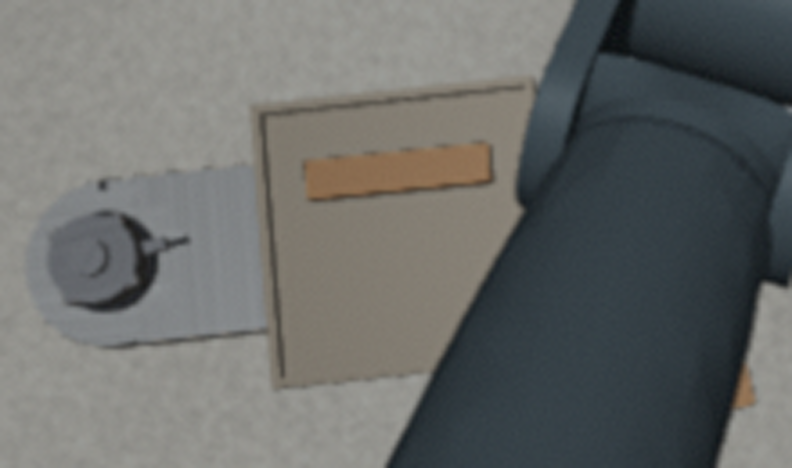

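apply_moves --pt "-0.1 0 0.9" --pt "-0.1 0 1.1" --pt "-0.05 0 0.9" --pt "0 0 0.35" --pt "0 0 0" --roll '[0,0,0,0,0]' --jaw '[5,5,5,5,5]'

```text
time: 19.25
tool_pos: [0.5921, -0.0559, 0.021]
eef_rot: [[-0.984, 0.178, -0.002], [0.178, 0.984, 0.001], [0.002, 0.0, -1.0]]
contact_force: [0.5, 0.1, -0.4]
grip_width: 0.533
```

apply_moves --pt "0 0 0" --pt "0 0 0" --pt "0 0 0" --pt "0 0 0" --pt "0 0 0" --roll '[0,0,0,0,0]' --jaw '[3.5,2,1.5,1.5,1.5]'

```text
time: 19.75
tool_pos: [0.5931, -0.0561, 0.0227]
eef_rot: [[-0.984, 0.178, 0.001], [0.178, 0.984, -0.0], [-0.001, 0.0, -1.0]]
contact_force: [-0.6, 0.4, 1.6]
grip_width: 0.253
```

```bash
sed -i 's/CT=np.array(\[516.8,144.3\])/CT=np.array([517.3,144.0])/' h.py; python3 - <<'E'
from h import *
state();p=cams.snapshot("wrist");s=state();cv2.imwrite("pics/w12.png",p["frame"])
E
```

```text
t 19.75 at [593.1 -56.1  22.7] yaw 79.76 F [-0.6  0.4  1.6] w 23.8
t 19.8 at [593.1 -56.2  22.7] yaw 79.76 F [-0.6  0.1  1.3] w 23.1
```

View pics/w12.png

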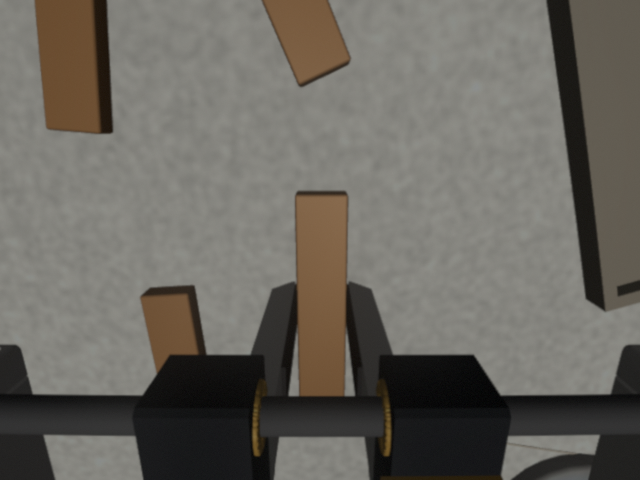

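```bash
python3 - <<'E'
from h import *
a=CT-36*XT+0.6*YT
print(a);chain((593.1,-56.1,85,79.8),(*a,85,7),(*a,44,7))
E
```

```text
[481.49521693 140.20823133]
t 19.8 at [593.1 -56.2  22.7] yaw 79.76 F [-0.6  0.1  1.3] w 23.1
-> [593.1 -56.1  85. ] 79.8
   [[0.0, 0.0, -1.25], [0.0, 0.0, -1.78], [0.0, 0.0, -1.78], [0.0, 0.0, -1.07], [0.0, 0.0, -0.36]] roll [-0.0, -0.0, -0.0, -0.0, -0.0]
-> [481.5 140.2  85. ] 7.0
   [[0.75, 0.9, -0.0], [1.15, 1.21, -0.0], [1.26, 1.1, -0.0], [1.36, 0.97, -0.0], [1.45, 0.84, -0.0]] roll [0.066, 0.094, 0.094, 0.094, 0.094]
   [[1.52, 0.7, -0.0], [1.58, 0.56, -0.0], [1.62, 0.41, -0.0], [1.65, 0.25, -0.0], [1.67, 0.1, -0.0]] roll [0.094, 0.094, 0.094, 0.094, 0.094]
   [[1.67, -0.06, -0.0], [1.66, -0.22, -0.0], [1.63, -0.37, -0.0], [0.95, -0.32, -0.0], [0.31, -0.12, -0.0]] roll [0.094, 0.094, 0.094, 0.056, 0.019]
-> [481.5 140.2  44. ] 7.0
   [[0.0, 0.0, 0.82], [0.0, 0.0, 1.17], [0.0, 0.0, 1.17], [0.0, 0.0, 0.7], [0.0, 0.0, 0.23]] roll [-0.0, -0.0, -0.0, -0.0, -0.0]
```

apply_moves --pt "0 0 -1.25" --pt "0 0 -1.78" --pt "0 0 -1.78" --pt "0 0 -1.07" --pt "0 0 -0.36" --roll '[0,0,0,0,0]' --jaw '[1.5,1.5,1.5,1.5,1.5]' --newtons 35

```text
time: 20.3
tool_pos: [0.5937, -0.0564, 0.0865]
eef_rot: [[-0.984, 0.178, 0.003], [0.178, 0.984, -0.001], [-0.003, -0.0, -1.0]]
contact_force: [0.8, -0.2, -1.4]
grip_width: 0.25
```

apply_moves --pt "0.75 0.9 0" --pt "1.15 1.21 0" --pt "1.26 1.1 0" --pt "1.36 0.97 0" --pt "1.45 0.84 0" --roll '[0.066,0.094,0.094,0.094,0.094]' --jaw '[1.5,1.5,1.5,1.5,1.5]'

```text
time: 20.8
tool_pos: [0.553, 0.0128, 0.084]
eef_rot: [[-0.811, 0.585, -0.001], [0.585, 0.811, 0.0], [0.001, -0.001, -1.0]]
contact_force: [-0.1, 0.2, -0.9]
grip_width: 0.247
```

apply_moves --pt "1.52 0.7 0" --pt "1.58 0.56 0" --pt "1.62 0.41 0" --pt "1.65 0.25 0" --pt "1.67 0.1 0" --roll '[0.094,0.094,0.094,0.094,0.094]' --jaw '[1.5,1.5,1.5,1.5,1.5]'

```text
time: 21.3
tool_pos: [0.5118, 0.0855, 0.0841]
eef_rot: [[-0.458, 0.889, -0.001], [0.889, 0.458, 0.0], [0.001, -0.001, -1.0]]
contact_force: [-0.1, -0.4, -1.2]
grip_width: 0.251
```

apply_moves --pt "1.67 -0.06 0" --pt "1.66 -0.22 0" --pt "1.63 -0.37 0" --pt "0.95 -0.32 0" --pt "0.31 -0.12 0" --roll '[0.094,0.094,0.094,0.056,0.019]' --jaw '[1.5,1.5,1.5,1.5,1.5]'

```text
time: 21.8
tool_pos: [0.4803, 0.1408, 0.0841]
eef_rot: [[-0.123, 0.992, -0.001], [0.992, 0.123, -0.0], [0.0, -0.001, -1.0]]
contact_force: [0.9, -0.8, -1.2]
grip_width: 0.249
```

apply_moves --pt "0 0 0.8" --pt "0 0 1.2" --pt "0 0 0.8" --pt "0 0 0.3" --pt "0 0 0" --roll '[0,0,0,0,0]' --jaw '[1.5,1.5,1.5,1.5,1.5]'

```text
time: 22.3
tool_pos: [0.4809, 0.1399, 0.0527]
eef_rot: [[-0.122, 0.992, -0.002], [0.992, 0.122, -0.0], [0.0, -0.002, -1.0]]
contact_force: [0.3, 0.4, -0.5]
grip_width: 0.248
```

```bash
python3 - <<'E'
from h import *
for i in range(4):
    state(); p=cams.snapshot("wrist")
cv2.imwrite("pics/w13.png",p["frame"])
chain((481.5,140.2,41,7.))
E
```

```text
t 22.3 at [480.9 139.9  52.7] yaw 7.03 F [ 0.3  0.4 -0.5] w 23.3
t 22.35 at [481.3 140.   53.3] yaw 7.03 F [ 0.3 -0.2 -0. ] w 23.6
t 22.4 at [481.6 140.   53.7] yaw 7.04 F [-0.6  0.2 -1.1] w 23.3
t 22.45 at [481.7 140.1  53.9] yaw 7.04 F [ 0.5 -0.1 -0.4] w 23.7
t 22.5 at [481.8 140.1  54.1] yaw 7.05 F [ 0.1 -0.4 -0.5] w 23.3
-> [481.5 140.2  41. ] 7.0
   [[0.0, -0.01, 0.26], [0.0, -0.01, 0.37], [0.0, -0.01, 0.37], [0.0, -0.01, 0.22], [0.0, -0.0, 0.07]] roll [0.0, 0.0, 0.0, 0.0, 0.0]
```

View pics/w13.png

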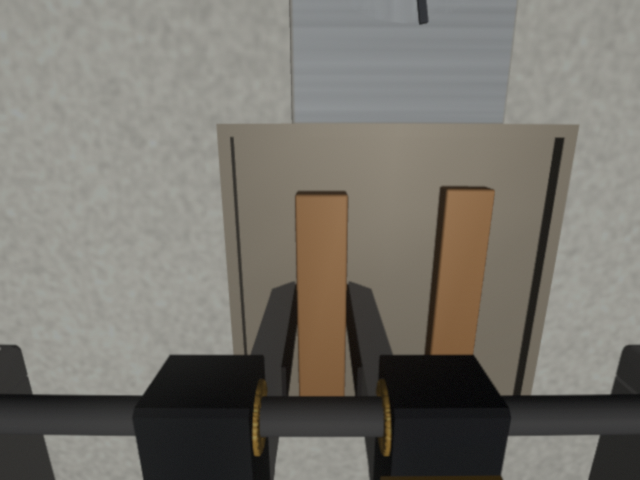

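apply_moves --pt "0 -0.02 0.5" --pt "0 0 0.5" --pt "0 0 0.25" --pt "0 0 0.1" --pt "0 0 0" --roll '[0,0,0,0,0]' --jaw '[1.5,1.5,1.5,1.5,1.5]'

```text
time: 23.0
tool_pos: [0.4808, 0.1402, 0.0406]
eef_rot: [[-0.123, 0.992, -0.002], [0.992, 0.123, -0.0], [-0.0, -0.002, -1.0]]
contact_force: [-4.4, -0.6, 6.5]
grip_width: 0.252
```

apply_moves --pt "0 0 0" --pt "0 0 0" --pt "0 0 0" --pt "0 0 0" --pt "0 0 0" --roll '[0,0,0,0,0]' --jaw '[1.5,1.5,3.2,4,4]'

```text
time: 23.5
tool_pos: [0.4812, 0.1402, 0.04]
eef_rot: [[-0.123, 0.992, -0.0], [0.992, 0.123, -0.0], [-0.0, -0.0, -1.0]]
contact_force: [0.9, -0.2, -0.2]
grip_width: 0.42
```

apply_moves --pt "0 0 -0.5" --pt "0 0 -2" --pt "0 0 -2" --pt "0 0 -1" --pt "0 0 -0.3" --roll '[0,0,0,0,0]' --jaw '[4,4,4,4.5,5]'

```text
time: 24.0
tool_pos: [0.4821, 0.1402, 0.0995]
eef_rot: [[-0.123, 0.992, 0.003], [0.992, 0.123, 0.0], [-0.0, 0.003, -1.0]]
contact_force: [0.1, 0.2, 0.4]
grip_width: 0.517
```

```bash
python3 - <<'E'
from h import *
p=cams.snapshot("top")
for o in slats(p): print(*o)
E
```

```text
[310. 275.] 452.4 -47.4 77.0 23.0 13.8
[352. 274.] 456.1 -137.6 76.9 23.2 -15.2
[464. 280.] 446.6 -379.6 109.1 24.6 13.1
[427. 279.] 449.3 -300.3 109.0 24.1 -12.4
[235. 259.] 484.4 115.3 62.0 26.2 -83.9
[352. 203.] 611.7 -135.9 78.0 23.2 -6.6
[422. 210.] 600.9 -291.3 109.0 24.3 16.2
[464. 205.] 612.1 -383.2 110.2 24.6 -8.6
```

```bash
python3 - <<'E'
from h import *
chain((449.8,-298.5,75,77.6),(449.8,-298.5,23))
E
```

```text
t 24.05 at [481.8 140.2  99.1] yaw 7.05 F [-0.2 -0.7 -0.1] w 49.8
-> [ 449.8 -298.5   75. ] 77.6
   [[-2.24, -0.44, 0.13], [-3.15, -0.84, 0.18], [-3.06, -1.12, 0.18], [-2.95, -1.39, 0.18], [-2.81, -1.66, 0.18]] roll [-0.064, -0.091, -0.091, -0.091, -0.091]
   [[-2.64, -1.9, 0.18], [-2.46, -2.14, 0.18], [-2.25, -2.35, 0.18], [-2.03, -2.55, 0.18], [-1.79, -2.72, 0.18]] roll [-0.091, -0.091, -0.091, -0.091, -0.091]
   [[-1.53, -2.87, 0.18], [-1.27, -3.0, 0.18], [-0.99, -3.1, 0.18], [-0.42, -1.91, 0.11], [-0.11, -0.64, 0.04]] roll [-0.091, -0.091, -0.091, -0.055, -0.018]
-> [ 449.8 -298.5   23. ] 77.6
   [[0.0, 0.0, 1.04], [0.0, 0.0, 1.49], [0.0, 0.0, 1.49], [0.0, 0.0, 0.89], [0.0, 0.0, 0.3]] roll [-0.0, -0.0, -0.0, -0.0, -0.0]
```

apply_moves --pt "-2.24 -0.44 0.13" --pt "-3.15 -0.84 0.18" --pt "-3.06 -1.12 0.18" --pt "-2.95 -1.39 0.18" --pt "-2.81 -1.66 0.18" --roll '[-0.064,-0.091,-0.091,-0.091,-0.091]' --jaw '[5,5,5,5,5]'

```text
time: 24.55
tool_pos: [0.4691, -0.0137, 0.0886]
eef_rot: [[-0.527, 0.85, -0.002], [0.85, 0.527, 0.0], [0.001, -0.001, -1.0]]
contact_force: [-0.3, 0.7, 1.0]
grip_width: 0.534
```

apply_moves --pt "-2.64 -1.9 0.18" --pt "-2.46 -2.14 0.18" --pt "-2.25 -2.35 0.18" --pt "-2.03 -2.55 0.18" --pt "-1.79 -2.72 0.18" --roll '[-0.091,-0.091,-0.091,-0.091,-0.091]' --jaw '[5,5,5,5,5]'

```text
time: 25.05
tool_pos: [0.4571, -0.176, 0.0795]
eef_rot: [[-0.847, 0.532, -0.001], [0.532, 0.847, 0.001], [0.002, 0.0, -1.0]]
contact_force: [0.6, 1.3, 0.3]
grip_width: 0.53
```

apply_moves --pt "-1.53 -2.87 0.18" --pt "-1.27 -3.0 0.18" --pt "-0.99 -3.1 0.18" --pt "-0.42 -1.91 0.11" --pt "-0.11 -0.64 0.04" --roll '[-0.091,-0.091,-0.091,-0.055,-0.018]' --jaw '[5,5,5,5,5]'

```text
time: 25.55
tool_pos: [0.4482, -0.2997, 0.0727]
eef_rot: [[-0.976, 0.218, -0.001], [0.218, 0.976, 0.001], [0.001, 0.001, -1.0]]
contact_force: [0.6, 1.0, 0.4]
grip_width: 0.533
```

apply_moves --pt "0 0 0.7" --pt "0 0 0.9" --pt "0 0 0.4" --pt "0 0 0" --pt "0 0 0" --roll '[0,0,0,0,0]' --jaw '[5,5,5,5,5]'

```text
time: 26.05
tool_pos: [0.449, -0.2978, 0.0536]
eef_rot: [[-0.976, 0.216, -0.0], [0.216, 0.976, 0.0], [0.0, 0.0, -1.0]]
contact_force: [0.1, 0.1, -0.3]
grip_width: 0.532
```

```bash
python3 - <<'E'
from h import *
for i in range(3):
    state(); p=cams.snapshot("top")
for o in slats(p,z=.03):
    if o[2]>60: print(*o, (np.array(o[1:3])-[516.9,141.4])@np.c_[XT,YT])
for o in slats(p):
    if o[2]<60: print(*o)
chain((449.8,-298.5,23,77.6))
s=telemetry.get_state();p=cams.snapshot("wrist");cv2.imwrite("pics/w14.png",p["frame"])
for o in slats(p,s=s): print(*o)
E
```

```text
t 26.05 at [ 449.  -297.8   53.6] yaw 77.5 F [ 0.1  0.1 -0.3] w 50.0
t 26.1 at [ 449.2 -298.1   53.9] yaw 77.49 F [-0.8  0.4  0.1] w 50.2
t 26.15 at [ 449.2 -298.3   54.1] yaw 77.48 F [-0.4  0.2  0.5] w 49.5
[223. 261.] 480.1 137.2 111.0 25.0 -82.8 [-37.03754962   0.316098  ]
[220. 227.] 551.4 146.4 110.9 25.3 -83.3 [34.85218895  0.75823841]
[310. 275.] 452.5 -47.3 76.9 23.1 13.7
[352. 274.] 456.2 -137.6 77.0 23.3 -15.4
[352. 203.] 611.7 -136.0 78.0 23.1 -6.5
[422. 209.] 600.9 -291.3 109.1 24.4 16.1
[464. 205.] 612.1 -383.3 110.1 24.8 -8.3
t 26.2 at [ 449.2 -298.4   54.1] yaw 77.48 F [ 0.2 -0.1 -0.5] w 50.1
-> [ 449.8 -298.5   23. ] 77.6
   [[-0.01, 0.0, 0.62], [-0.02, 0.0, 0.89], [-0.02, 0.0, 0.89], [-0.01, 0.0, 0.53], [-0.0, 0.0, 0.18]] roll [-0.0, -0.001, -0.001, -0.0, -0.0]
[172. 286.] 438.8 -380.3 93.1 24.1 13.0
[320. 273.] 448.8 -298.6 110.4 23.7 -12.4
[612. 230.] 455.9 -135.2 77.9 24.1 -15.6
```

View pics/w14.png

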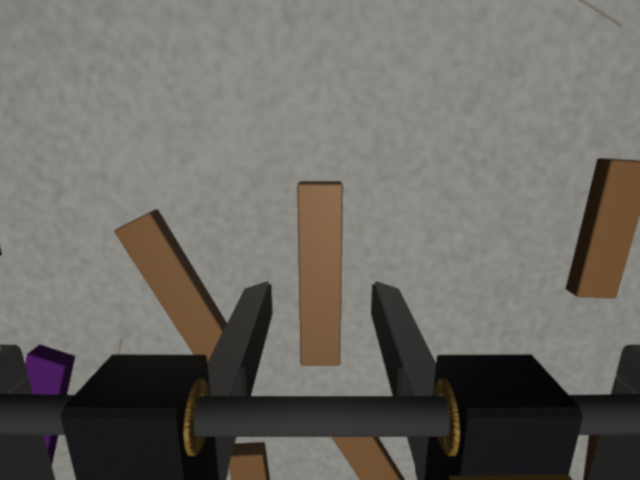

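apply_moves --pt "-0.04 0 0.9" --pt "0 0 1.1" --pt "0 0 0.8" --pt "0 0 0.3" --pt "0 0 0" --roll '[0,0,0,0,0]' --jaw '[5,5,5,5,5]'

```text
time: 26.75
tool_pos: [0.4488, -0.298, 0.0217]
eef_rot: [[-0.976, 0.217, -0.001], [0.217, 0.976, 0.001], [0.002, 0.001, -1.0]]
contact_force: [0.2, 0.7, 0.3]
grip_width: 0.531
```

apply_moves --pt "0 0 0" --pt "0 0 0" --pt "0 0 0" --pt "0 0 0" --pt "0 0 0" --roll '[0,0,0,0,0]' --jaw '[3.5,2,1.5,1.5,1.5]'

```text
time: 27.25
tool_pos: [0.4495, -0.2987, 0.0231]
eef_rot: [[-0.976, 0.217, 0.0], [0.217, 0.976, -0.0], [-0.001, -0.0, -1.0]]
contact_force: [-0.9, 1.2, 2.1]
grip_width: 0.247
```

```bash
python3 - <<'E'
from h import *
P,y=state()
# tool-x offset of TCP from slat centre
xw=np.array([-np.sin(np.radians(y)),np.cos(np.radians(y))])
o=(P[:2]-[449.8,-298.5])@xw
a=CT-36*YT+o*-XT
print("off",o,a)
chain((P[0],P[1],90,y),(*a,90,97),(*a,64,97))
E
```

```text
t 27.25 at [ 449.5 -298.7   23.1] yaw 77.47 F [-0.9  1.2  2.1] w 23.3
off 0.22928194828860382 [521.45972345 108.2403961 ]
t 27.25 at [ 449.5 -298.7   23.1] yaw 77.47 F [-0.9  1.2  2.1] w 23.3
-> [ 449.5 -298.7   90. ] 77.5
   [[0.0, 0.0, -1.34], [0.0, 0.0, -1.91], [0.0, 0.0, -1.91], [0.0, 0.0, -1.15], [0.0, 0.0, -0.38]] roll [-0.0, -0.0, -0.0, -0.0, -0.0]
-> [521.5 108.2  90. ] 97.0
   [[0.09, 2.14, -0.0], [0.08, 3.06, -0.0], [0.0, 3.06, -0.0], [-0.07, 3.06, -0.0], [-0.15, 3.06, -0.0]] roll [-0.018, -0.025, -0.025, -0.025, -0.025]
   [[-0.23, 3.05, -0.0], [-0.31, 3.05, -0.0], [-0.38, 3.04, -0.0], [-0.46, 3.03, -0.0], [-0.54, 3.01, -0.0]] roll [-0.025, -0.025, -0.025, -0.025, -0.025]
   [[-0.61, 3.0, -0.0], [-0.69, 2.98, -0.0], [-0.76, 2.96, -0.0], [-0.5, 1.77, -0.0], [-0.18, 0.59, -0.0]] roll [-0.025, -0.025, -0.025, -0.015, -0.005]
-> [521.5 108.2  64. ] 97.0
   [[0.0, 0.0, 0.52], [0.0, 0.0, 0.74], [0.0, 0.0, 0.74], [0.0, 0.0, 0.45], [0.0, 0.0, 0.15]] roll [-0.0, -0.0, -0.0, -0.0, -0.0]
```

apply_moves --pt "0 0 -1.34" --pt "0 0 -1.91" --pt "0 0 -1.91" --pt "0 0 -1.15" --pt "0 0 -0.38" --roll '[0,0,0,0,0]' --jaw '[1.5,1.5,1.5,1.5,1.5]'

```text
time: 27.75
tool_pos: [0.45, -0.2992, 0.0916]
eef_rot: [[-0.976, 0.217, 0.002], [0.217, 0.976, -0.002], [-0.003, -0.002, -1.0]]
contact_force: [0.0, -0.1, -1.1]
grip_width: 0.249
```

apply_moves --pt "0.09 2.14 0" --pt "0.08 3.06 0" --pt "0 3.06 0" --pt "-0.07 3.06 0" --pt "-0.15 3.06 0" --roll '[-0.018,-0.025,-0.025,-0.025,-0.025]' --jaw '[1.5,1.5,1.5,1.5,1.5]'

```text
time: 28.25
tool_pos: [0.4739, -0.1554, 0.0891]
eef_rot: [[-0.995, 0.1, -0.001], [0.1, 0.995, 0.001], [0.001, 0.001, -1.0]]
contact_force: [-0.2, 0.4, -0.3]
grip_width: 0.254
```

apply_moves --pt "-0.23 3.05 0" --pt "-0.31 3.05 0" --pt "-0.38 3.04 0" --pt "-0.46 3.03 0" --pt "-0.54 3.01 0" --roll '[-0.025,-0.025,-0.025,-0.025,-0.025]' --jaw '[1.5,1.5,1.5,1.5,1.5]'

```text
time: 28.75
tool_pos: [0.5008, -0.0047, 0.0891]
eef_rot: [[-1.0, -0.025, -0.001], [-0.025, 1.0, 0.0], [0.001, 0.0, -1.0]]
contact_force: [0.0, -0.1, -0.3]
grip_width: 0.253
```

apply_moves --pt "-0.61 3.0 0" --pt "-0.69 2.98 0" --pt "-0.76 2.96 0" --pt "-0.5 1.77 0" --pt "-0.18 0.59 0" --roll '[-0.025,-0.025,-0.025,-0.015,-0.005]' --jaw '[1.5,1.5,1.5,1.5,1.5]'

```text
time: 29.25
tool_pos: [0.5213, 0.1099, 0.0891]
eef_rot: [[-0.993, -0.121, -0.001], [-0.121, 0.993, 0.0], [0.001, 0.0, -1.0]]
contact_force: [0.4, -0.4, 0.1]
grip_width: 0.25
```

apply_moves --pt "0 0 0.8" --pt "0 0 1" --pt "0 0 0.3" --pt "0 0 0" --pt "0 0 0" --roll '[0,0,0,0,0]' --jaw '[1.5,1.5,1.5,1.5,1.5]'

```text
time: 29.75
tool_pos: [0.5217, 0.1078, 0.0685]
eef_rot: [[-0.993, -0.118, -0.0], [-0.118, 0.993, -0.0], [0.0, -0.0, -1.0]]
contact_force: [0.8, -0.5, -0.3]
grip_width: 0.244
```

```bash
python3 - <<'E'
from h import *
for i in range(3):
    state(); p=cams.snapshot("wrist")
cv2.imwrite("pics/w15.png",p["frame"])
chain((521.5,108.2,53.5,97.))
E
```

```text
t 29.75 at [521.7 107.8  68.5] yaw 96.78 F [ 0.8 -0.5 -0.3] w 23.0
t 29.8 at [521.9 107.9  68.8] yaw 96.79 F [ 0.1 -0.4 -0.6] w 23.7
t 29.85 at [522.1 108.1  69. ] yaw 96.8 F [ 0.5 -0.4 -0.8] w 23.5
t 29.9 at [522.1 108.2  69. ] yaw 96.81 F [-0.3 -0.6 -1.4] w 23.4
-> [521.5 108.2  53.5] 97.0
   [[0.01, 0.0, 0.31], [0.02, 0.0, 0.44], [0.02, 0.0, 0.44], [0.01, 0.0, 0.27], [0.0, 0.0, 0.09]] roll [-0.001, -0.001, -0.001, -0.001, -0.0]
```

View pics/w15.png

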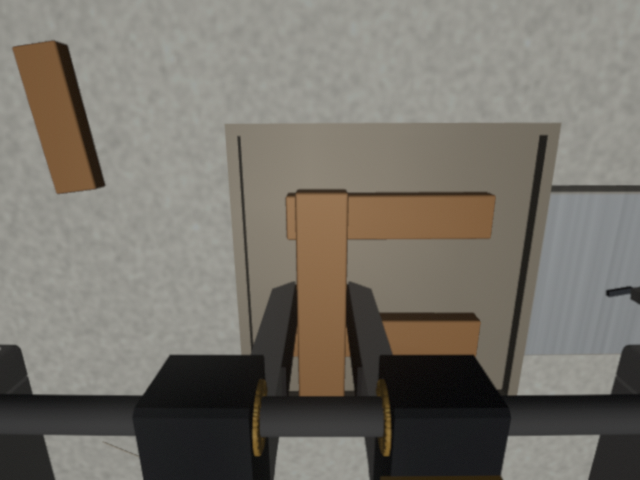

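Slat C hangs over the bottom pair and sits square to it. Next I lower it about 16 mm and release.

apply_moves --pt "0.06 0 0.5" --pt "0 0 0.6" --pt "0 0 0.35" --pt "0 0 0.15" --pt "0 0 0" --roll '[0,0,0,0,0]' --jaw '[1.5,1.5,1.5,1.5,1.5]'

```text
time: 30.4
tool_pos: [0.521, 0.1083, 0.0531]
eef_rot: [[-0.993, -0.119, -0.001], [-0.119, 0.993, -0.0], [0.001, 0.0, -1.0]]
contact_force: [-3.9, -0.6, 5.5]
grip_width: 0.254
```

apply_moves --pt "0 0 0" --pt "0 0 0" --pt "0 0 0" --pt "0 0 0" --pt "0 0 0" --roll '[0,0,0,0,0]' --jaw '[1.5,1.5,3.2,4,4]'

```text
time: 30.9
tool_pos: [0.5211, 0.1083, 0.0525]
eef_rot: [[-0.993, -0.119, -0.0], [-0.119, 0.993, -0.0], [0.0, 0.0, -1.0]]
contact_force: [0.4, 0.2, -0.8]
grip_width: 0.418
```

apply_moves --pt "0 0 -0.5" --pt "0 0 -2" --pt "0 0 -2" --pt "0 0 -1" --pt "0 0 -0.3" --roll '[0,0,0,0,0]' --jaw '[4,4,4,4.5,5]'

```text
time: 31.4
tool_pos: [0.5221, 0.1083, 0.1121]
eef_rot: [[-0.993, -0.119, 0.003], [-0.119, 0.993, -0.0], [-0.003, -0.0, -1.0]]
contact_force: [0.7, 0.6, -0.7]
grip_width: 0.518
```

```bash
python3 - <<'E'
from h import *
p=cams.snapshot("top")
for o in slats(p):
    if o[2]<60:print(*o)
chain((601.4,-289.5,75,106.1))
E
```

```text
[310. 275.] 452.4 -47.4 76.9 22.9 13.9
[352. 274.] 456.2 -137.6 77.1 23.2 -15.3
[464. 280.] 446.6 -379.6 108.9 24.6 13.1
[352. 203.] 611.7 -135.9 78.0 23.1 -6.6
[422. 209.] 601.0 -291.3 109.2 24.3 16.1
[464. 205.] 612.1 -383.3 110.2 24.6 -8.6
t 31.45 at [521.7 108.3 111.6] yaw 96.83 F [ 0.  -0.7  0.6] w 49.5
-> [ 601.4 -289.5   75. ] 106.1
   [[-0.16, -2.1, 0.19], [-0.21, -3.0, 0.27], [-0.17, -3.0, 0.27], [-0.14, -3.0, 0.27], [-0.1, -3.0, 0.27]] roll [-0.008, -0.012, -0.012, -0.012, -0.012]
   [[-0.07, -3.0, 0.27], [-0.03, -3.01, 0.27], [0.01, -3.01, 0.27], [0.04, -3.01, 0.27], [0.08, -3.0, 0.27]] roll [-0.012, -0.012, -0.012, -0.012, -0.012]
   [[0.11, -3.0, 0.27], [0.15, -3.0, 0.27], [0.19, -3.0, 0.27], [0.13, -1.8, 0.16], [0.05, -0.6, 0.05]] roll [-0.012, -0.012, -0.012, -0.007, -0.002]
```

apply_moves --pt "-0.16 -2.1 0.19" --pt "-0.21 -3.0 0.27" --pt "-0.17 -3.0 0.27" --pt "-0.14 -3.0 0.27" --pt "-0.1 -3.0 0.27" --roll '[-0.008,-0.012,-0.012,-0.012,-0.012]' --jaw '[5,5,5,5,5]'

```text
time: 31.95
tool_pos: [0.5481, -0.0312, 0.0966]
eef_rot: [[-0.985, -0.175, -0.002], [-0.175, 0.985, 0.001], [0.002, 0.001, -1.0]]
contact_force: [0.2, -0.0, -0.8]
grip_width: 0.532
```

apply_moves --pt "-0.07 -3.0 0.27" --pt "-0.03 -3.01 0.27" --pt "0.01 -3.01 0.27" --pt "0.04 -3.01 0.27" --pt "0.08 -3.0 0.27" --roll '[-0.012,-0.012,-0.012,-0.012,-0.012]' --jaw '[5,5,5,5,5]'

```text
time: 32.45
tool_pos: [0.5776, -0.1785, 0.083]
eef_rot: [[-0.972, -0.233, -0.002], [-0.233, 0.972, 0.001], [0.002, 0.001, -1.0]]
contact_force: [0.6, -0.0, 0.1]
grip_width: 0.535
```

apply_moves --pt "0.11 -3.0 0.27" --pt "0.15 -3.0 0.27" --pt "0.19 -3.0 0.27" --pt "0.13 -1.8 0.16" --pt "0.05 -0.6 0.05" --roll '[-0.012,-0.012,-0.012,-0.007,-0.002]' --jaw '[5,5,5,5,5]'

```text
time: 32.95
tool_pos: [0.6002, -0.2908, 0.0731]
eef_rot: [[-0.961, -0.275, -0.001], [-0.275, 0.961, 0.001], [0.001, 0.001, -1.0]]
contact_force: [-0.1, 0.5, -0.3]
grip_width: 0.529
```

apply_moves --pt "0 0 0.7" --pt "0 0 0.9" --pt "0 0 0.4" --pt "0 0 0" --pt "0 0 0" --roll '[0,0,0,0,0]' --jaw '[5,5,5,5,5]'

```text
time: 33.45
tool_pos: [0.6006, -0.2889, 0.0541]
eef_rot: [[-0.961, -0.277, -0.0], [-0.277, 0.961, 0.0], [0.0, 0.0, -1.0]]
contact_force: [-0.3, 0.2, 0.5]
grip_width: 0.535
```

```bash
python3 - <<'E'
from h import *
for i in range(3):
    state(); p=cams.snapshot("top")
cv2.imwrite("pics/t16.png",cv2.resize(p["frame"][180:310,110:330],None,fx=3.6,fy=3.6,interpolation=cv2.INTER_CUBIC))
s=telemetry.get_state();q=cams.snapshot("wrist")
for o in slats(q,s=s): print(*o)
chain((601.4,-289.5,23,106.1))
E
```

```text
t 33.45 at [ 600.6 -288.9   54.1] yaw 106.09 F [-0.3  0.2  0.5] w 50.2
t 33.5 at [ 600.8 -289.2   54.5] yaw 106.09 F [ 0.2 -0.4  0.9] w 50.2
t 33.55 at [ 600.9 -289.4   54.7] yaw 106.08 F [-1.5 -0.7  0.2] w 49.9
[319. 270.] 600.9 -289.9 110.5 23.7 16.3
[157. 249.] 612.5 -381.9 110.5 24.1 -8.3
t 33.65 at [ 600.9 -289.6   54.8] yaw 106.06 F [ 0.3 -0.6 -0.2] w 50.2
-> [ 601.4 -289.5   23. ] 106.1
   [[-0.01, -0.0, 0.64], [-0.01, -0.0, 0.91], [-0.01, -0.0, 0.91], [-0.01, -0.0, 0.54], [-0.0, -0.0, 0.18]] roll [-0.0, -0.0, -0.0, -0.0, -0.0]
```

View pics/t16.png

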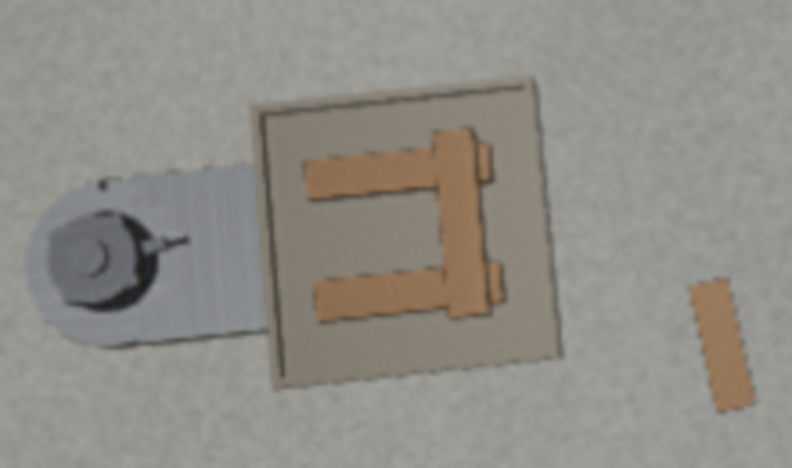

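apply_moves --pt "-0.05 0 0.9" --pt "0 0 1.1" --pt "0 0 0.85" --pt "0 0 0.35" --pt "0 0 0" --roll '[0,0,0,0,0]' --jaw '[5,5,5,5,5]'

```text
time: 34.15
tool_pos: [0.6004, -0.289, 0.0209]
eef_rot: [[-0.961, -0.276, -0.002], [-0.276, 0.961, 0.001], [0.001, 0.002, -1.0]]
contact_force: [0.6, 0.2, 0.8]
grip_width: 0.534
```

apply_moves --pt "0 0 0" --pt "0 0 0" --pt "0 0 0" --pt "0 0 0" --pt "0 0 0" --roll '[0,0,0,0,0]' --jaw '[3.5,2,1.5,1.5,1.5]'

```text
time: 34.65
tool_pos: [0.6014, -0.2896, 0.0227]
eef_rot: [[-0.961, -0.277, 0.001], [-0.277, 0.961, -0.001], [-0.0, -0.001, -1.0]]
contact_force: [-0.4, 0.2, 1.3]
grip_width: 0.249
```

```bash
python3 - <<'E'
from h import *
P,y=state()
xw=np.array([-np.sin(np.radians(y)),np.cos(np.radians(y))])
o=(P[:2]-[601.4,-289.5])@xw
a=CT+36*YT+o*-XT
print("off",o,a)
chain((P[0],P[1],95,y),(*a,95,97))
E
```

```text
t 34.65 at [ 601.4 -289.6   22.7] yaw 106.06 F [-0.4  0.2  1.3] w 23.4
off 0.04634914623714336 [512.86669997 179.72601292]
t 34.65 at [ 601.4 -289.6   22.7] yaw 106.06 F [-0.4  0.2  1.3] w 23.4
-> [ 601.4 -289.6   95. ] 106.1
   [[0.0, 0.0, -1.45], [0.0, 0.0, -2.06], [0.0, 0.0, -2.06], [0.0, 0.0, -1.24], [0.0, 0.0, -0.41]] roll [-0.0, -0.0, -0.0, -0.0, -0.0]
-> [512.9 179.7  95. ] 97.0
   [[-0.23, 2.47, -0.0], [-0.3, 3.53, -0.0], [-0.26, 3.53, -0.0], [-0.22, 3.53, -0.0], [-0.18, 3.53, -0.0]] roll [0.008, 0.012, 0.012, 0.012, 0.012]
   [[-0.14, 3.54, -0.0], [-0.1, 3.54, -0.0], [-0.05, 3.54, -0.0], [-0.01, 3.54, -0.0], [0.03, 3.54, -0.0]] roll [0.012, 0.012, 0.012, 0.012, 0.012]
   [[0.07, 3.54, -0.0], [0.11, 3.54, -0.0], [0.15, 3.53, -0.0], [0.12, 2.12, -0.0], [0.04, 0.71, -0.0]] roll [0.012, 0.012, 0.012, 0.007, 0.002]
```

apply_moves --pt "0 0 -1.45" --pt "0 0 -2.06" --pt "0 0 -2.06" --pt "0 0 -1.24" --pt "0 0 -0.41" --roll '[0,0,0,0,0]' --jaw '[1.5,1.5,1.5,1.5,1.5]'

```text
time: 35.15
tool_pos: [0.602, -0.29, 0.0969]
eef_rot: [[-0.961, -0.277, 0.003], [-0.277, 0.961, -0.002], [-0.002, -0.003, -1.0]]
contact_force: [0.2, -0.7, -0.4]
grip_width: 0.249
```

apply_moves --pt "-0.23 2.47 0" --pt "-0.3 3.53 0" --pt "-0.26 3.53 0" --pt "-0.22 3.53 0" --pt "-0.18 3.53 0" --roll '[0.008,0.012,0.012,0.012,0.012]' --jaw '[1.5,1.5,1.5,1.5,1.5]'

```text
time: 35.65
tool_pos: [0.5692, -0.1244, 0.0937]
eef_rot: [[-0.975, -0.222, -0.001], [-0.222, 0.975, 0.001], [0.001, 0.001, -1.0]]
contact_force: [-0.2, 0.3, -0.3]
grip_width: 0.253
```

apply_moves --pt "-0.14 3.54 0" --pt "-0.1 3.54 0" --pt "-0.05 3.54 0" --pt "-0.01 3.54 0" --pt "0.03 3.54 0" --roll '[0.012,0.012,0.012,0.012,0.012]' --jaw '[1.5,1.5,1.5,1.5,1.5]'

```text
time: 36.15
tool_pos: [0.5367, 0.0495, 0.0939]
eef_rot: [[-0.987, -0.163, -0.001], [-0.163, 0.987, 0.0], [0.001, 0.0, -1.0]]
contact_force: [0.8, -0.3, -0.9]
grip_width: 0.251
```

apply_moves --pt "0.07 3.54 0" --pt "0.11 3.54 0" --pt "0.15 3.53 0" --pt "0.12 2.12 0" --pt "0.04 0.71 0" --roll '[0.012,0.012,0.012,0.007,0.002]' --jaw '[1.5,1.5,1.5,1.5,1.5]'

```text
time: 36.65
tool_pos: [0.512, 0.1819, 0.0938]
eef_rot: [[-0.993, -0.121, -0.001], [-0.121, 0.993, -0.0], [0.001, 0.0, -1.0]]
contact_force: [0.5, -0.0, 0.8]
grip_width: 0.247
```

apply_moves --pt "0 0 0.8" --pt "0 0 1" --pt "0 0 0.5" --pt "0 0 0.1" --pt "0 0 0" --roll '[0,0,0,0,0]' --jaw '[1.5,1.5,1.5,1.5,1.5]'

```text
time: 37.15
tool_pos: [0.5132, 0.1796, 0.07]
eef_rot: [[-0.993, -0.118, -0.001], [-0.118, 0.993, -0.0], [0.001, -0.0, -1.0]]
contact_force: [-0.7, 0.5, -0.2]
grip_width: 0.252
```

```bash
python3 - <<'E'
from h import *
for i in range(3):
    state(); p=cams.snapshot("wrist")
cv2.imwrite("pics/w17.png",p["frame"])
chain((512.9,179.7,53,97.))
E
```

```text
t 37.15 at [513.2 179.6  70. ] yaw 96.77 F [-0.7  0.5 -0.2] w 23.7
t 37.2 at [513.4 179.8  70.4] yaw 96.78 F [ 0.2  0.6 -0.3] w 23.6
t 37.25 at [513.5 180.   70.7] yaw 96.8 F [-0.3  1.2  0.7] w 23.5
t 37.3 at [513.6 180.1  70.8] yaw 96.8 F [ 0.   0.5 -1. ] w 23.5
-> [512.9 179.7  53. ] 97.0
   [[0.01, -0.01, 0.36], [0.02, -0.01, 0.51], [0.02, -0.01, 0.51], [0.01, -0.01, 0.3], [0.0, -0.0, 0.1]] roll [-0.001, -0.001, -0.001, -0.001, -0.0]
```

View pics/w17.png

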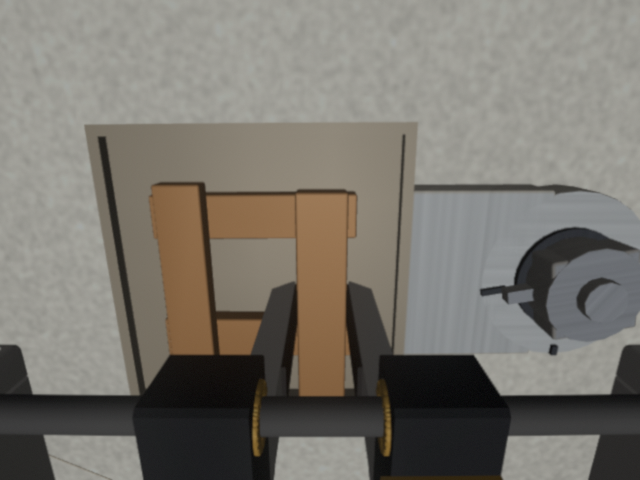

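apply_moves --pt "0.07 -0.03 0.6" --pt "0 0 0.7" --pt "0 0 0.35" --pt "0 0 0.15" --pt "0 0 0" --roll '[0,0,0,0,0]' --jaw '[1.5,1.5,1.5,1.5,1.5]'

```text
time: 37.8
tool_pos: [0.5124, 0.18, 0.0527]
eef_rot: [[-0.993, -0.119, -0.001], [-0.119, 0.993, -0.0], [0.001, -0.0, -1.0]]
contact_force: [-1.7, -0.5, 4.6]
grip_width: 0.252
```

apply_moves --pt "0 0 0" --pt "0 0 0" --pt "0 0 0" --pt "0 0 0" --pt "0 0 0" --roll '[0,0,0,0,0]' --jaw '[1.5,1.5,3.2,4,4]'

```text
time: 38.3
tool_pos: [0.5126, 0.1799, 0.0522]
eef_rot: [[-0.993, -0.119, 0.0], [-0.119, 0.993, 0.0], [-0.0, 0.0, -1.0]]
contact_force: [0.7, -0.4, -0.0]
grip_width: 0.419
```

apply_moves --pt "0 0 -0.5" --pt "0 0 -2" --pt "0 0 -2" --pt "0 0 -1" --pt "0 0 -0.3" --roll '[0,0,0,0,0]' --jaw '[4,4,4,4.5,5]'

```text
time: 38.8
tool_pos: [0.5135, 0.1801, 0.112]
eef_rot: [[-0.993, -0.119, 0.003], [-0.119, 0.993, 0.0], [-0.003, 0.0, -1.0]]
contact_force: [0.3, -0.8, 0.3]
grip_width: 0.522
```

```bash
python3 - <<'E'
from h import *
p=cams.snapshot("top")
for o in slats(p):
    if o[2]<60:print(*o)
chain((447.1,-377.8,75,103.1))
E
```

```text
[310. 275.] 452.4 -47.3 76.9 23.1 14.0
[352. 274.] 456.1 -137.6 77.0 23.3 -15.3
[464. 280.] 446.6 -379.6 108.9 24.6 13.1
[352. 203.] 611.6 -136.0 78.0 23.1 -6.5
[464. 205.] 612.1 -383.3 110.2 24.6 -8.5
t 38.85 at [513.1 180.  111.4] yaw 96.83 F [0.8 0.2 1.4] w 49.5
-> [ 447.1 -377.8   75. ] 103.1
   [[0.5, -2.07, 0.14], [0.72, -2.95, 0.2], [0.74, -2.94, 0.2], [0.76, -2.94, 0.2], [0.78, -2.94, 0.2]] roll [-0.004, -0.006, -0.006, -0.006, -0.006]
   [[0.79, -2.93, 0.2], [0.81, -2.93, 0.2], [0.83, -2.92, 0.2], [0.85, -2.92, 0.2], [0.86, -2.91, 0.2]] roll [-0.006, -0.006, -0.006, -0.006, -0.006]
   [[0.88, -2.91, 0.2], [0.9, -2.9, 0.2], [0.92, -2.89, 0.2], [0.93, -2.89, 0.2], [0.95, -2.88, 0.2]] roll [-0.006, -0.006, -0.006, -0.006, -0.006]
   [[0.97, -2.88, 0.2], [0.98, -2.87, 0.2], [1.0, -2.87, 0.2], [0.61, -1.72, 0.12], [0.21, -0.57, 0.04]] roll [-0.006, -0.006, -0.006, -0.004, -0.001]
```

apply_moves --pt "0.5 -2.07 0.14" --pt "0.72 -2.95 0.2" --pt "0.74 -2.94 0.2" --pt "0.76 -2.94 0.2" --pt "0.78 -2.94 0.2" --roll '[-0.004,-0.006,-0.006,-0.006,-0.006]' --jaw '[5,5,5,5,5]'

```text
time: 39.35
tool_pos: [0.4948, 0.0371, 0.0999]
eef_rot: [[-0.989, -0.147, -0.002], [-0.147, 0.989, 0.0], [0.002, 0.001, -1.0]]
contact_force: [-0.2, 0.1, -0.1]
grip_width: 0.533
```

apply_moves --pt "0.79 -2.93 0.2" --pt "0.81 -2.93 0.2" --pt "0.83 -2.92 0.2" --pt "0.85 -2.92 0.2" --pt "0.86 -2.91 0.2" --roll '[-0.006,-0.006,-0.006,-0.006,-0.006]' --jaw '[5,5,5,5,5]'

```text
time: 39.85
tool_pos: [0.4771, -0.1136, 0.0899]
eef_rot: [[-0.984, -0.176, -0.002], [-0.176, 0.984, 0.001], [0.001, 0.001, -1.0]]
contact_force: [-0.3, 0.5, 0.1]
grip_width: 0.533
```

apply_moves --pt "0.88 -2.91 0.2" --pt "0.9 -2.9 0.2" --pt "0.92 -2.89 0.2" --pt "0.93 -2.89 0.2" --pt "0.95 -2.88 0.2" --roll '[-0.006,-0.006,-0.006,-0.006,-0.006]' --jaw '[5,5,5,5,5]'

```text
time: 40.35
tool_pos: [0.4594, -0.2642, 0.0798]
eef_rot: [[-0.979, -0.206, -0.001], [-0.206, 0.979, 0.001], [0.001, 0.002, -1.0]]
contact_force: [1.2, 0.7, 0.8]
grip_width: 0.528
```

apply_moves --pt "0.97 -2.88 0.2" --pt "0.98 -2.87 0.2" --pt "1.0 -2.87 0.2" --pt "0.61 -1.72 0.12" --pt "0.21 -0.57 0.04" --roll '[-0.006,-0.006,-0.006,-0.004,-0.001]' --jaw '[5,5,5,5,5]'

```text
time: 40.85
tool_pos: [0.4463, -0.3791, 0.0726]
eef_rot: [[-0.974, -0.227, -0.001], [-0.227, 0.974, 0.001], [0.0, 0.001, -1.0]]
contact_force: [-0.3, -0.5, 0.2]
grip_width: 0.532
```

apply_moves --pt "0 0 0.7" --pt "0 0 0.9" --pt "0 0 0.4" --pt "0 0 0" --pt "0 0 0" --roll '[0,0,0,0,0]' --jaw '[5,5,5,5,5]'

```text
time: 41.35
tool_pos: [0.447, -0.3774, 0.0533]
eef_rot: [[-0.973, -0.229, -0.0], [-0.229, 0.973, 0.0], [0.0, 0.0, -1.0]]
contact_force: [-0.8, -0.2, -0.5]
grip_width: 0.531
```

```bash
python3 - <<'E'
from h import *
for i in range(3):
    state(); p=cams.snapshot("top")
cv2.imwrite("pics/t18.png",cv2.resize(p["frame"][180:310,110:330],None,fx=3.6,fy=3.6,interpolation=cv2.INTER_CUBIC))
s=telemetry.get_state();q=cams.snapshot("wrist")
for o in slats(q,s=s): print(*o)
chain((447.1,-377.8,23,103.1))
E
```

```text
t 41.35 at [ 447.  -377.4   53.3] yaw 103.23 F [-0.8 -0.2 -0.5] w 49.9
t 41.4 at [ 447.2 -377.7   53.6] yaw 103.22 F [-0.2  0.2  0.1] w 50.3
t 41.45 at [ 447.2 -378.    53.8] yaw 103.22 F [ 0.6 -0.2 -0.5] w 50.1
[320. 271.] 446.2 -378.4 110.3 23.7 13.2
t 41.55 at [ 447.1 -378.2   53.9] yaw 103.2 F [-0.6  0.4  0.5] w 49.8
-> [ 447.1 -377.8   23. ] 103.1
   [[-0.0, 0.01, 0.62], [-0.0, 0.01, 0.88], [-0.0, 0.01, 0.88], [-0.0, 0.01, 0.53], [-0.0, 0.0, 0.18]] roll [0.0, 0.001, 0.001, 0.0, 0.0]
```

View pics/t18.png

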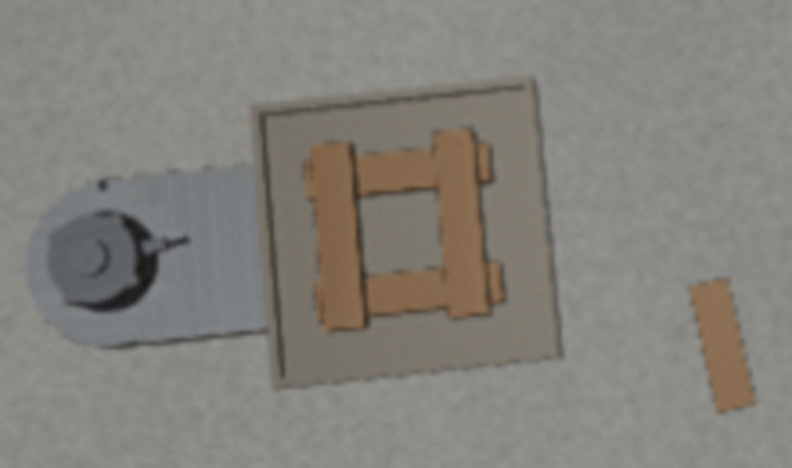

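apply_moves --pt "0 0.02 0.9" --pt "0 0 1.1" --pt "0 0 0.8" --pt "0 0 0.3" --pt "0 0 0" --roll '[0,0,0,0,0]' --jaw '[5,5,5,5,5]'

```text
time: 42.05
tool_pos: [0.4464, -0.3773, 0.0214]
eef_rot: [[-0.974, -0.228, -0.001], [-0.228, 0.974, 0.001], [0.001, 0.002, -1.0]]
contact_force: [0.4, 0.6, -0.3]
grip_width: 0.534
```

apply_moves --pt "0 0 0" --pt "0 0 0" --pt "0 0 0" --pt "0 0 0" --pt "0 0 0" --roll '[0,0,0,0,0]' --jaw '[3.5,2,1.5,1.5,1.5]'

```text
time: 42.55
tool_pos: [0.447, -0.3781, 0.0228]
eef_rot: [[-0.974, -0.228, 0.0], [-0.228, 0.974, -0.001], [-0.0, -0.001, -1.0]]
contact_force: [-0.7, -0.4, 1.9]
grip_width: 0.256
```

```bash
python3 - <<'E'
from h import *
P,y=state()
xw=np.array([-np.sin(np.radians(y)),np.cos(np.radians(y))])
o=(P[:2]-[447.1,-377.8])@xw
a=CT+36*XT+o*YT
print("off",o,a)
chain((P[0],P[1],105,y),(*a,105,7))
E
```

```text
t 42.55 at [ 447.  -378.1   22.8] yaw 103.19 F [-0.7 -0.4  1.9] w 24.1
off 0.14997984117656749 [553.01338351 148.53615828]
t 42.55 at [ 447.  -378.1   22.8] yaw 103.19 F [-0.7 -0.4  1.9] w 24.1
-> [ 447.  -378.1  105. ] 103.2
   [[0.0, 0.0, -1.64], [0.0, 0.0, -2.35], [0.0, 0.0, -2.35], [0.0, 0.0, -1.41], [0.0, 0.0, -0.47]] roll [-0.0, -0.0, -0.0, -0.0, -0.0]
-> [553.  148.5 105. ] 7.0
   [[-0.85, 1.85, -0.0], [-1.04, 2.71, -0.0], [-0.79, 2.8, -0.0], [-0.53, 2.85, -0.0], [-0.27, 2.89, -0.0]] roll [0.064, 0.091, 0.091, 0.091, 0.091]
   [[-0.01, 2.9, -0.0], [0.26, 2.89, -0.0], [0.52, 2.86, -0.0], [0.77, 2.8, -0.0], [1.02, 2.72, -0.0]] roll [0.091, 0.091, 0.091, 0.091, 0.091]
   [[1.27, 2.61, -0.0], [1.5, 2.49, -0.0], [1.72, 2.34, -0.0], [1.92, 2.18, -0.0], [2.11, 1.99, -0.0]] roll [0.091, 0.091, 0.091, 0.091, 0.091]
   [[2.28, 1.79, -0.0], [2.44, 1.58, -0.0], [2.57, 1.35, -0.0], [1.61, 0.67, -0.0], [0.55, 0.19, -0.0]] roll [0.091, 0.091, 0.091, 0.054, 0.018]
```

apply_moves --pt "0 0 -1.64" --pt "0 0 -2.35" --pt "0 0 -2.35" --pt "0 0 -1.41" --pt "0 0 -0.47" --roll '[0,0,0,0,0]' --jaw '[1.5,1.5,1.5,1.5,1.5]'

```text
time: 43.05
tool_pos: [0.4476, -0.3788, 0.1072]
eef_rot: [[-0.974, -0.228, 0.002], [-0.228, 0.974, -0.003], [-0.002, -0.003, -1.0]]
contact_force: [0.2, -0.2, -0.7]
grip_width: 0.249
```

apply_moves --pt "-0.85 1.85 0" --pt "-1.04 2.71 0" --pt "-0.79 2.8 0" --pt "-0.53 2.85 0" --pt "-0.27 2.89 0" --roll '[0.064,0.091,0.091,0.091,0.091]' --jaw '[1.5,1.5,1.5,1.5,1.5]'

```text
time: 43.55
tool_pos: [0.4735, -0.2426, 0.1039]
eef_rot: [[-0.98, 0.2, -0.001], [0.2, 0.98, 0.001], [0.001, 0.001, -1.0]]
contact_force: [0.6, 0.9, 0.7]
grip_width: 0.253
```

apply_moves --pt "-0.01 2.9 0" --pt "0.26 2.89 0" --pt "0.52 2.86 0" --pt "0.77 2.8 0" --pt "1.02 2.72 0" --roll '[0.091,0.091,0.091,0.091,0.091]' --jaw '[1.5,1.5,1.5,1.5,1.5]'

```text
time: 44.05
tool_pos: [0.5024, -0.1004, 0.104]
eef_rot: [[-0.792, 0.61, -0.001], [0.61, 0.792, 0.001], [0.001, -0.0, -1.0]]
contact_force: [0.6, 0.0, -0.7]
grip_width: 0.254
```

apply_moves --pt "1.27 2.61 0" --pt "1.5 2.49 0" --pt "1.72 2.34 0" --pt "1.92 2.18 0" --pt "2.11 1.99 0" --roll '[0.091,0.091,0.091,0.091,0.091]' --jaw '[1.5,1.5,1.5,1.5,1.5]'

```text
time: 44.55
tool_pos: [0.5315, 0.0417, 0.1039]
eef_rot: [[-0.443, 0.896, -0.002], [0.896, 0.443, 0.0], [0.001, -0.001, -1.0]]
contact_force: [0.9, -0.4, -0.4]
grip_width: 0.255
```

apply_moves --pt "2.28 1.79 0" --pt "2.44 1.58 0" --pt "2.57 1.35 0" --pt "1.61 0.67 0" --pt "0.55 0.19 0" --roll '[0.091,0.091,0.091,0.054,0.018]' --jaw '[1.5,1.5,1.5,1.5,1.5]'

```text
time: 45.05
tool_pos: [0.5537, 0.1499, 0.1039]
eef_rot: [[-0.119, 0.993, -0.001], [0.993, 0.119, -0.0], [0.0, -0.001, -1.0]]
contact_force: [0.8, -0.3, 0.2]
grip_width: 0.251
```

apply_moves --pt "0 0 0.8" --pt "0 0 1" --pt "0 0 0.4" --pt "0 0 0" --pt "0 0 0" --roll '[0,0,0,0,0]' --jaw '[1.5,1.5,1.5,1.5,1.5]'

```text
time: 45.55
tool_pos: [0.5541, 0.1479, 0.0824]
eef_rot: [[-0.117, 0.993, -0.0], [0.993, 0.117, -0.0], [-0.0, -0.0, -1.0]]
contact_force: [0.7, 0.1, -1.3]
grip_width: 0.25
```

```bash
python3 - <<'E'
from h import *
for i in range(3):
    state(); p=cams.snapshot("wrist")
cv2.imwrite("pics/w19.png",p["frame"])
chain((553.,148.5,65,7.))
E
```

```text
t 45.55 at [554.1 147.9  82.4] yaw 6.72 F [ 0.7  0.1 -1.3] w 23.5
t 45.6 at [554.4 148.   82.8] yaw 6.73 F [ 0.6  0.3 -0.2] w 23.5
t 45.65 at [554.5 148.2  83. ] yaw 6.74 F [ 0.1  0.2 -0.7] w 23.7
t 45.7 at [554.6 148.3  83.1] yaw 6.74 F [-0.2 -0.3 -1. ] w 23.7
-> [553.  148.5  65. ] 7.0
   [[0.01, -0.03, 0.36], [0.01, -0.04, 0.52], [0.01, -0.04, 0.52], [0.01, -0.03, 0.31], [0.0, -0.01, 0.1]] roll [-0.001, -0.001, -0.001, -0.001, -0.0]
```

View pics/w19.png

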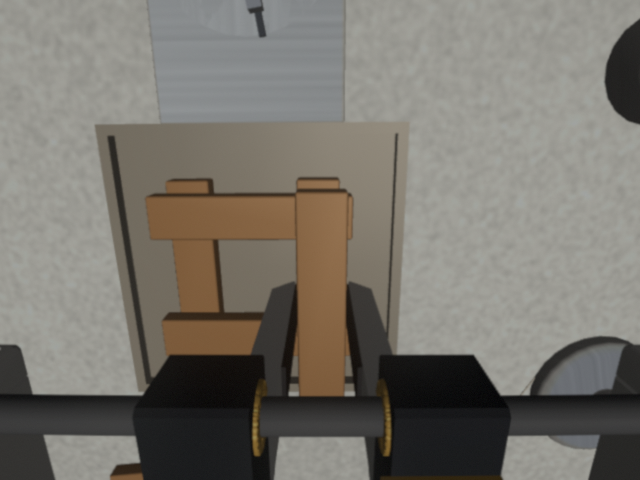

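apply_moves --pt "0 -0.15 0.6" --pt "0 0 0.7" --pt "0 0 0.4" --pt "0 0 0.15" --pt "0 0 0" --roll '[-0.004,0,0,0,0]' --jaw '[1.5,1.5,1.5,1.5,1.5]'

```text
time: 46.2
tool_pos: [0.5524, 0.1483, 0.0648]
eef_rot: [[-0.122, 0.993, -0.002], [0.993, 0.122, -0.0], [-0.0, -0.002, -1.0]]
contact_force: [-5.4, -1.7, 7.9]
grip_width: 0.25
```

apply_moves --pt "0 0 0" --pt "0 0 0" --pt "0 0 0" --pt "0 0 0" --pt "0 0 0" --roll '[0,0,0,0,0]' --jaw '[1.5,1.5,3.2,4,4]'

```text
time: 46.7
tool_pos: [0.5526, 0.1483, 0.0638]
eef_rot: [[-0.122, 0.993, -0.0], [0.993, 0.122, -0.0], [0.0, -0.0, -1.0]]
contact_force: [0.5, -0.1, 0.1]
grip_width: 0.42
```

apply_moves --pt "0 0 -0.5" --pt "0 0 -2" --pt "0 0 -2" --pt "0 0 -1" --pt "0 0 -0.3" --roll '[0,0,0,0,0]' --jaw '[4,4,4,4.5,5]'

```text
time: 47.2
tool_pos: [0.5536, 0.1484, 0.1237]
eef_rot: [[-0.122, 0.993, 0.003], [0.993, 0.122, 0.0], [-0.0, 0.003, -1.0]]
contact_force: [0.7, -0.7, 0.1]
grip_width: 0.516
```

```bash
python3 - <<'E'
from h import *
p=cams.snapshot("top")
for o in slats(p):
    if o[2]<60:print(*o)
chain((612.6,-381.5,75,81.4))
E
```

```text
[310. 275.] 452.5 -47.3 76.9 23.1 13.8
[352. 274.] 456.1 -137.6 76.9 23.3 -15.3
[352. 203.] 611.7 -136.0 78.0 23.1 -6.6
[464. 205.] 612.1 -383.3 110.1 24.7 -8.5
t 47.25 at [553.3 148.3 123.1] yaw 6.99 F [0.4 0.6 0.5] w 49.7
-> [ 612.6 -381.5   75. ] 81.4
   [[-2.76, -0.03, 0.25], [-3.94, -0.31, 0.36], [-3.89, -0.68, 0.36], [-3.81, -1.05, 0.36], [-3.69, -1.42, 0.36]] roll [-0.067, -0.096, -0.096, -0.096, -0.096]
   [[-3.53, -1.76, 0.36], [-3.35, -2.09, 0.36], [-3.13, -2.41, 0.36], [-2.89, -2.7, 0.36], [-2.61, -2.96, 0.36]] roll [-0.096, -0.096, -0.096, -0.096, -0.096]
   [[-2.32, -3.2, 0.36], [-2.0, -3.41, 0.36], [-1.66, -3.58, 0.36], [-0.79, -2.24, 0.21], [-0.22, -0.76, 0.07]] roll [-0.096, -0.096, -0.096, -0.058, -0.019]
```

apply_moves --pt "-2.76 -0.03 0.25" --pt "-3.94 -0.31 0.36" --pt "-3.89 -0.68 0.36" --pt "-3.81 -1.05 0.36" --pt "-3.69 -1.42 0.36" --roll '[-0.067,-0.096,-0.096,-0.096,-0.096]' --jaw '[5,5,5,5,5]'

```text
time: 47.75
tool_pos: [0.5726, -0.0375, 0.1039]
eef_rot: [[-0.546, 0.838, -0.002], [0.838, 0.546, 0.001], [0.001, -0.001, -1.0]]
contact_force: [0.0, 0.9, -0.2]
grip_width: 0.531
```

apply_moves --pt "-3.53 -1.76 0.36" --pt "-3.35 -2.09 0.36" --pt "-3.13 -2.41 0.36" --pt "-2.89 -2.7 0.36" --pt "-2.61 -2.96 0.36" --roll '[-0.096,-0.096,-0.096,-0.096,-0.096]' --jaw '[5,5,5,5,5]'

```text
time: 48.25
tool_pos: [0.5942, -0.2337, 0.0857]
eef_rot: [[-0.871, 0.492, -0.002], [0.492, 0.871, 0.001], [0.002, 0.0, -1.0]]
contact_force: [0.0, -0.2, -0.8]
grip_width: 0.536
```

apply_moves --pt "-2.32 -3.2 0.36" --pt "-2.0 -3.41 0.36" --pt "-1.66 -3.58 0.36" --pt "-0.79 -2.24 0.21" --pt "-0.22 -0.76 0.07" --roll '[-0.096,-0.096,-0.096,-0.058,-0.019]' --jaw '[5,5,5,5,5]'

```text
time: 48.75
tool_pos: [0.6103, -0.3837, 0.0718]
eef_rot: [[-0.988, 0.154, -0.001], [0.154, 0.988, 0.001], [0.002, 0.001, -1.0]]
contact_force: [-0.5, -0.0, 0.6]
grip_width: 0.532
```

apply_moves --pt "0 0 0.7" --pt "0 0 0.9" --pt "0 0 0.4" --pt "0 0 0" --pt "0 0 0" --roll '[0,0,0,0,0]' --jaw '[5,5,5,5,5]'

```text
time: 49.25
tool_pos: [0.6114, -0.3809, 0.0536]
eef_rot: [[-0.988, 0.151, -0.0], [0.151, 0.988, 0.0], [0.0, 0.0, -1.0]]
contact_force: [0.4, 0.1, 0.3]
grip_width: 0.534
```

```bash
python3 - <<'E'
from h import *
for i in range(3):
    state(); p=cams.snapshot("top")
cv2.imwrite("pics/t20.png",cv2.resize(p["frame"][180:310,110:330],None,fx=3.6,fy=3.6,interpolation=cv2.INTER_CUBIC))
s=telemetry.get_state();q=cams.snapshot("wrist")
for o in slats(q,s=s): print(*o)
chain((612.6,-381.5,23,81.4))
E
```

```text
t 49.25 at [ 611.4 -380.9   53.6] yaw 81.29 F [0.4 0.1 0.3] w 50.2
t 49.3 at [ 611.6 -381.3   54. ] yaw 81.28 F [-0.3 -0.1 -0.4] w 50.0
t 49.35 at [ 611.6 -381.5   54.2] yaw 81.27 F [-0.5  0.8  0.3] w 49.8
[320. 274.] 612.3 -382.0 110.3 23.7 -8.5
t 49.45 at [ 611.6 -381.8   54.3] yaw 81.26 F [-0.4  0.3  0.5] w 50.0
-> [ 612.6 -381.5   23. ] 81.4
   [[-0.02, 0.01, 0.63], [-0.03, 0.01, 0.89], [-0.03, 0.01, 0.89], [-0.02, 0.01, 0.54], [-0.01, 0.0, 0.18]] roll [-0.001, -0.001, -0.001, -0.0, -0.0]
```

View pics/t20.png

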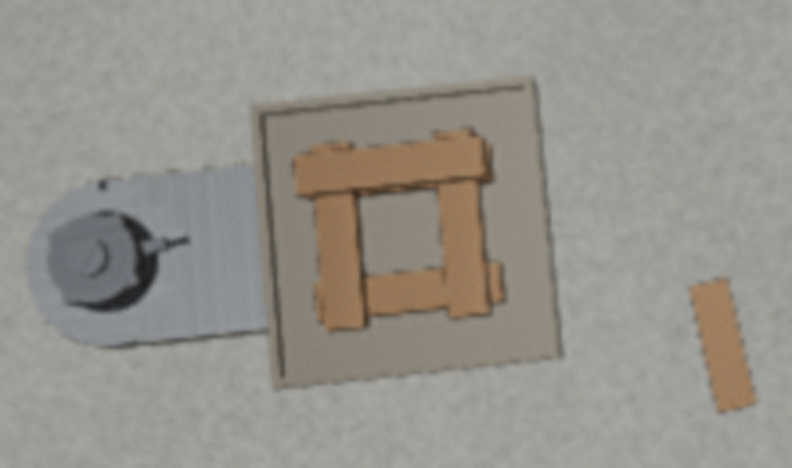

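apply_moves --pt "-0.1 0.02 0.9" --pt "0 0 1.1" --pt "0 0 0.8" --pt "0 0 0.33" --pt "0 0 0" --roll '[0,0,0,0,0]' --jaw '[5,5,5,5,5]'

```text
time: 49.95
tool_pos: [0.6117, -0.3813, 0.021]
eef_rot: [[-0.988, 0.152, -0.002], [0.152, 0.988, 0.001], [0.002, 0.001, -1.0]]
contact_force: [0.2, -0.2, 0.3]
grip_width: 0.533
```

apply_moves --pt "0 0 0" --pt "0 0 0" --pt "0 0 0" --pt "0 0 0" --pt "0 0 0" --roll '[0,0,0,0,0]' --jaw '[3.5,2,1.5,1.5,1.5]'

```text
time: 50.45
tool_pos: [0.6125, -0.382, 0.0229]
eef_rot: [[-0.988, 0.152, 0.001], [0.152, 0.988, -0.001], [-0.001, -0.0, -1.0]]
contact_force: [-0.4, -0.7, 0.9]
grip_width: 0.251
```

```bash
python3 - <<'E'
from h import *
P,y=state()
xw=np.array([-np.sin(np.radians(y)),np.cos(np.radians(y))])
o=(P[:2]-[612.6,-381.5])@xw
a=CT-36*XT+o*YT
print("off",o,a)
chain((P[0],P[1],110,y),(*a,110,7))
E
```

```text
t 50.45 at [ 612.5 -382.    22.9] yaw 81.25 F [-0.4 -0.7  0.9] w 23.6
off -0.017214171154924147 [481.57043642 139.59561778]
t 50.45 at [ 612.5 -382.    22.9] yaw 81.25 F [-0.4 -0.7  0.9] w 23.6
-> [ 612.5 -382.   110. ] 81.2
   [[0.0, 0.0, -1.74], [0.0, 0.0, -2.49], [0.0, 0.0, -2.49], [0.0, 0.0, -1.49], [0.0, 0.0, -0.5]] roll [-0.0, -0.0, -0.0, -0.0, -0.0]
-> [481.6 139.6 110. ] 7.0
   [[1.08, 2.57, -0.0], [1.79, 3.56, -0.0], [2.12, 3.37, -0.0], [2.44, 3.15, -0.0], [2.73, 2.9, -0.0]] roll [0.067, 0.096, 0.096, 0.096, 0.096]
   [[2.99, 2.63, -0.0], [3.23, 2.33, -0.0], [3.44, 2.01, -0.0], [3.62, 1.67, -0.0], [3.76, 1.32, -0.0]] roll [0.096, 0.096, 0.096, 0.096, 0.096]
   [[3.87, 0.95, -0.0], [3.94, 0.58, -0.0], [3.98, 0.19, -0.0], [2.39, -0.11, -0.0], [0.79, -0.08, -0.0]] roll [0.096, 0.096, 0.096, 0.058, 0.019]
```

apply_moves --pt "0 0 -1.74" --pt "0 0 -2.49" --pt "0 0 -2.49" --pt "0 0 -1.49" --pt "0 0 -0.5" --roll '[0,0,0,0,0]' --jaw '[1.5,1.5,1.5,1.5,1.5]'

```text
time: 50.95
tool_pos: [0.6134, -0.3826, 0.1127]
eef_rot: [[-0.988, 0.152, 0.003], [0.152, 0.988, -0.003], [-0.004, -0.002, -1.0]]
contact_force: [-0.1, 0.3, 0.0]
grip_width: 0.251
```

apply_moves --pt "1.08 2.57 0" --pt "1.79 3.56 0" --pt "2.12 3.37 0" --pt "2.44 3.15 0" --pt "2.73 2.9 0" --roll '[0.067,0.096,0.096,0.096,0.096]' --jaw '[1.5,1.5,1.5,1.5,1.5]'

```text
time: 51.45
tool_pos: [0.5654, -0.1983, 0.1085]
eef_rot: [[-0.821, 0.571, -0.002], [0.571, 0.821, 0.001], [0.002, -0.0, -1.0]]
contact_force: [0.9, 0.6, -0.5]
grip_width: 0.253
```

apply_moves --pt "2.99 2.63 0" --pt "3.23 2.33 0" --pt "3.44 2.01 0" --pt "3.62 1.67 0" --pt "3.76 1.32 0" --roll '[0.096,0.096,0.096,0.096,0.096]' --jaw '[1.5,1.5,1.5,1.5,1.5]'

```text
time: 51.95
tool_pos: [0.5168, -0.0054, 0.1088]
eef_rot: [[-0.464, 0.886, -0.001], [0.886, 0.464, 0.0], [0.001, -0.001, -1.0]]
contact_force: [0.9, 0.3, -1.4]
grip_width: 0.251
```

apply_moves --pt "3.87 0.95 0" --pt "3.94 0.58 0" --pt "3.98 0.19 0" --pt "2.39 -0.11 0" --pt "0.79 -0.08 0" --roll '[0.096,0.096,0.096,0.058,0.019]' --jaw '[1.5,1.5,1.5,1.5,1.5]'

```text
time: 52.45
tool_pos: [0.4796, 0.142, 0.1086]
eef_rot: [[-0.123, 0.992, -0.002], [0.992, 0.123, 0.0], [0.0, -0.002, -1.0]]
contact_force: [0.3, -0.3, -0.2]
grip_width: 0.253
```

apply_moves --pt "0 0 0.8" --pt "0 0 1" --pt "0 0 0.7" --pt "0 0 0.2" --pt "0 0 0" --roll '[0,0,0,0,0]' --jaw '[1.5,1.5,1.5,1.5,1.5]'

```text
time: 52.95
tool_pos: [0.481, 0.1393, 0.0816]
eef_rot: [[-0.121, 0.993, -0.002], [0.993, 0.121, -0.0], [0.0, -0.002, -1.0]]
contact_force: [-0.7, -0.2, -0.7]
grip_width: 0.251
```

```bash
python3 - <<'E'
from h import *
for i in range(3):
    state(); p=cams.snapshot("wrist")
cv2.imwrite("pics/w21.png",p["frame"])
chain((481.6,139.6,65,7.))
E
```

```text
t 52.95 at [481.  139.3  81.6] yaw 6.94 F [-0.7 -0.2 -0.7] w 23.6
t 53.0 at [481.4 139.4  82.2] yaw 6.94 F [ 0.4  0.6 -0.3] w 23.5
t 53.05 at [481.6 139.5  82.5] yaw 6.95 F [ 0.4 -0.2 -1.1] w 23.4
t 53.1 at [481.7 139.6  82.7] yaw 6.97 F [-0.2  0.  -0.8] w 23.5
-> [481.6 139.6  65. ] 7.0
   [[-0.0, -0.0, 0.35], [-0.0, -0.0, 0.51], [-0.0, -0.0, 0.51], [-0.0, -0.0, 0.3], [-0.0, -0.0, 0.1]] roll [-0.0, -0.0, -0.0, -0.0, -0.0]
```

View pics/w21.png

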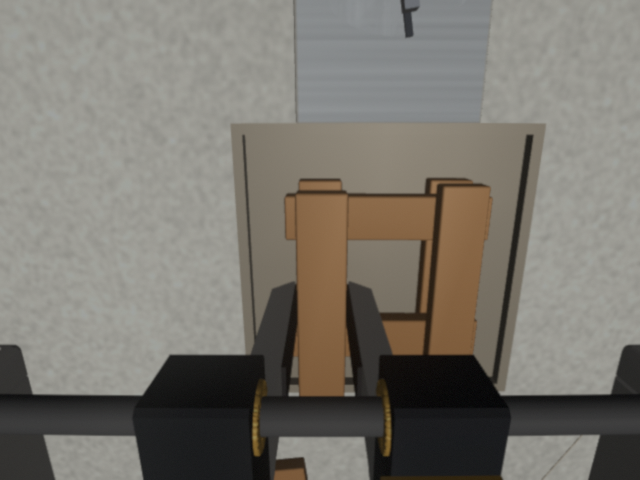

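apply_moves --pt "0 0.02 0.6" --pt "0 0 0.7" --pt "0 0 0.35" --pt "0 0 0.15" --pt "0 0 0" --roll '[0,0,0,0,0]' --jaw '[1.5,1.5,1.5,1.5,1.5]'

```text
time: 53.6
tool_pos: [0.4813, 0.1399, 0.0648]
eef_rot: [[-0.122, 0.993, -0.001], [0.993, 0.122, -0.0], [-0.0, -0.001, -1.0]]
contact_force: [-2.9, 0.3, 4.9]
grip_width: 0.251
```

apply_moves --pt "0 0 0" --pt "0 0 0" --pt "0 0 0" --pt "0 0 0" --pt "0 0 0" --roll '[0,0,0,0,0]' --jaw '[1.5,1.5,3.2,4,4]'

```text
time: 54.1
tool_pos: [0.4815, 0.1399, 0.0643]
eef_rot: [[-0.122, 0.993, -0.0], [0.993, 0.122, 0.0], [0.0, -0.0, -1.0]]
contact_force: [0.3, 0.4, -0.0]
grip_width: 0.42
```

apply_moves --pt "0 0 -0.5" --pt "0 0 -2" --pt "0 0 -3" --pt "0 0 -4" --pt "0 0 -4" --roll '[0,0,0,0,0]' --jaw '[4,4,4,4.5,5]'

```text
time: 54.6
tool_pos: [0.4811, 0.1399, 0.2008]
eef_rot: [[-0.122, 0.993, -0.001], [0.993, 0.122, -0.0], [0.0, -0.001, -1.0]]
contact_force: [1.5, 0.1, -0.1]
grip_width: 0.52
```

```bash
python3 - <<'E'
from h import *
chain((620,-60,260,60))
E
```

```text
t 54.6 at [481.1 139.9 200.8] yaw 6.99 F [ 1.5  0.1 -0.1] w 48.9
-> [620. -60. 260.] 60.0
   [[-1.77, 0.94, -0.49], [-2.63, 1.14, -0.7], [-2.74, 0.85, -0.7], [-2.81, 0.55, -0.7], [-2.85, 0.24, -0.7]] roll [-0.076, -0.109, -0.109, -0.109, -0.109]
   [[-2.86, -0.07, -0.7], [-2.84, -0.39, -0.7], [-2.78, -0.69, -0.7], [-1.61, -0.59, -0.42], [-0.52, -0.23, -0.14]] roll [-0.109, -0.109, -0.109, -0.065, -0.022]
```

apply_moves --pt "-2.5 0 -0.5" --pt "-4 0 -0.5" --pt "-4 0 0" --pt "-4 0 0" --pt "-4 0 0" --roll '[0,0,0,0,0]' --jaw '[5,5,5,5,5]'

```text
time: 55.1
tool_pos: [0.5041, -0.0453, 0.21]
eef_rot: [[-0.122, 0.993, 0.001], [0.993, 0.122, -0.0], [-0.0, 0.001, -1.0]]
contact_force: [1.5, -0.7, -0.2]
grip_width: 0.531
```

apply_moves --pt "-4 0 0" --pt "-4 0 0" --pt "-3 0 0" --pt "-1.5 0 0" --pt "-0.5 0 0" --roll '[0,0,0,0,0]' --jaw '[5,5,5,5,5]'

```text
time: 55.6
tool_pos: [0.5198, -0.1738, 0.2095]
eef_rot: [[-0.12, 0.993, -0.0], [0.993, 0.12, 0.0], [0.0, -0.0, -1.0]]
contact_force: [1.0, 1.1, 0.3]
grip_width: 0.527
```

```bash
python3 - <<'E'
from h import *
state()
p=cams.snapshot("top");c=cams.snapshot("scene")
cv2.imwrite("pics/t22.png",p["frame"])
cv2.imwrite("pics/t22c.png",cv2.resize(p["frame"][190:310,105:285],None,fx=4.4,fy=4.4,interpolation=cv2.INTER_CUBIC))
cv2.imwrite("pics/s22.png",cv2.resize(c["frame"][230:340,330:510],None,fx=4.4,fy=4.4,interpolation=cv2.INTER_CUBIC))
for o in slats(p):
    if o[2]<60: print(*o)
ctop=np.array([516.9,141.4])
# predicted slat outlines in the top picture
f=cv2.resize(p["frame"],None,fx=4,fy=4,interpolation=cv2.INTER_CUBIC)
for lay in range(3):
    z=(30+12*lay)/1000;A,B=(YT,XT) if lay%2==0 else (XT,YT)
    for sg in(-1,1):
        m=ctop+sg*36*B
        q=[np.r_[(m+i*55*A+j*12*B)/1000,z] for i,j in((1,1),(1,-1),(-1,-1),(-1,1))]
        u=((project(p,q)+.5)*4).astype(int);cv2.polylines(f,[u],True,[(255,0,0),(0,255,0),(0,0,255)][lay],1)
q=[np.r_[(ctop+i*85*XT+j*85*YT)/1000,.026] for i,j in((1,1),(1,-1),(-1,-1),(-1,1))]
cv2.polylines(f,[((project(p,q)+.5)*4).astype(int)],True,(255,255,0),1)
cv2.imwrite("pics/t22o.png",cv2.resize(f[780:1190,700:1090],None,fx=1.45,fy=1.45))
E
```

```text
t 55.6 at [ 519.8 -173.8  209.5] yaw 6.89 F [1.  1.1 0.3] w 49.5
[310. 275.] 452.1 -47.4 77.7 23.5 14.5
[351. 202.] 611.7 -136.8 77.7 24.8 -6.5
```

View pics/t22.png

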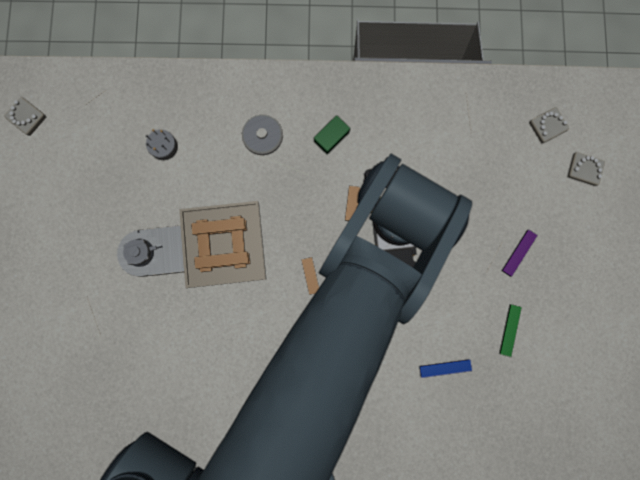

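View pics/t22o.png

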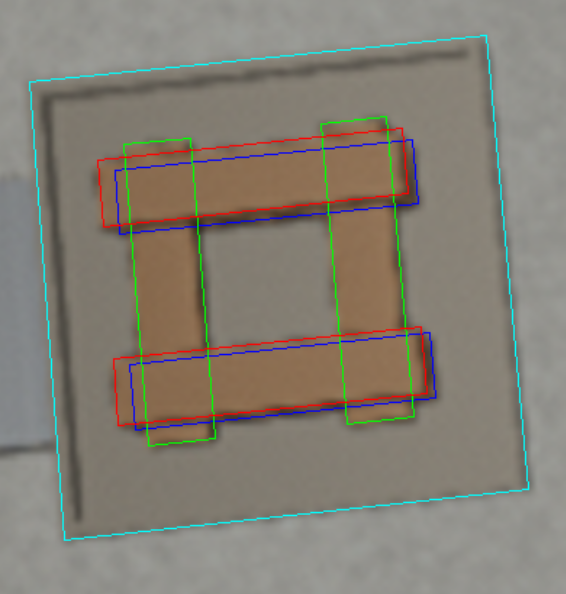

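View pics/s22.png

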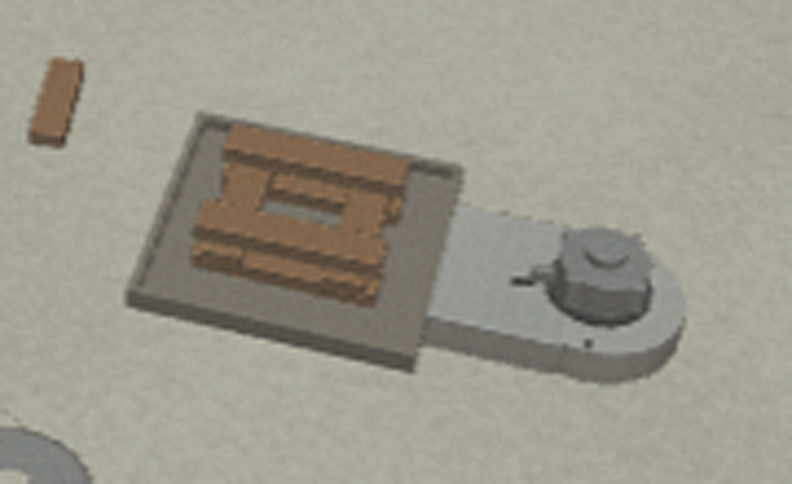

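View pics/t22c.png

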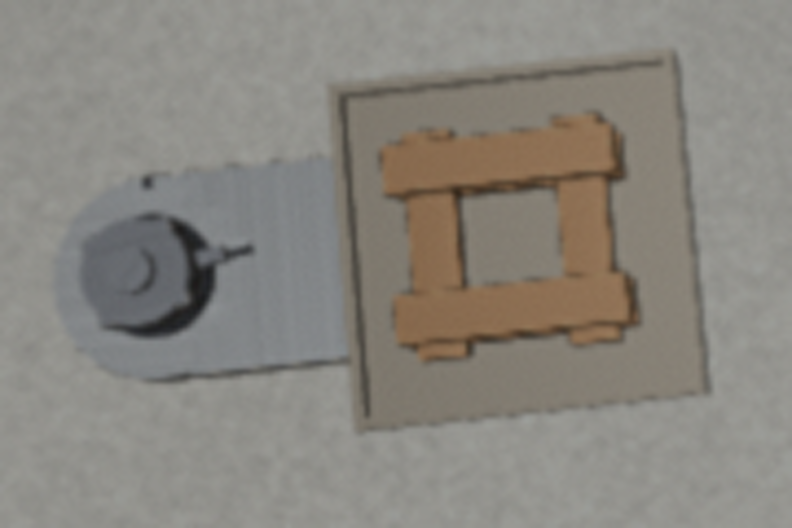

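```bash
python3 - <<'E'
from h import *
s=telemetry.get_state();p=cams.snapshot("top")
for n in("wax","flask_lid"): print(n,[(round(d["score"],2),np.round(d["point"],3)) for d in models.spot_in(p,n)][:1])
state();print(order.sign_off())
E
```

```text
wax []
flask_lid [(0.63, array([0.76 , 0.068, 0.011]))]
t 55.85 at [ 519.8 -171.5  209.4] yaw 7.08 F [-0.3  0.2  0. ] w 50.1
the job is handed in; nothing more can be done
None
```

The job is handed in at about 56 s of the 210 s allowed: the collar is locked and all six long slats are stacked in the tray.

**Collar:** I turned it first, clockwise by about 1.4 rad, until it pressed on its stop at 1.4 N m. The final top and scene pictures show the pointer at the long rib.

**Stack:** Six long slats were present, placed in three crosswise layers of two, with the bottom pair along the swing arm. In the last top picture they match the ideal outlines, centred on the tray, to within about 1–1.5 mm. I measured the spacing directly only for the bottom pair, at 71.9 mm.

**Everything else:** No slat was seen knocked aside, and no grip slip was noticed.
- **Flask lid:** it was found where it started.
- **Wax block:** the network missed it in the last picture, but in the picture it sits where it was, at pixel (332,134).
- **Short slats:** two show in place on the bench in the last picture. The third was hidden under the arm then; it was in its starting place when last seen at 47 s.

**Disagreement:** The top camera, wrist camera and arm positions differed by 2–3 mm along y. I set the tray centre from a compromise between them.

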